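Set a freshly cased book to dry with joint bar, pressing board and weights

TASK

Put the freshly cased book to dry. Lay the brass bar in the groove beside its spine, then lay the plywood pressing board on the cover over the bar, its long edge flush with the spine and centred along the book, and put the brown leather weight on the middle of that board, lying along it. Stand the brass weight with the knob flat on the bare part of the cover, midway between the board and the book's fore edge and midway along the book; set both weights down gently rather than dropping them, and leave the beeswax, tin, red reel and scissors where they are.

Things in the scene. Friction and masses are not known exactly. Their poses are not given: they have to be found in the camera images.
- book: closed book, grey-blue sides, dark red spine cloth, flat on a thin wooden board; fixed. Cover 130 (x) by 176 (y) mm, its top 36 mm above the counter. Origin under its centre, on the counter; z up, y along the spine; spine at the edge x = -65 mm, fore edge at x = +65. With the board flush (its centre at x = -33) the bare cover is 66 mm wide, its middle at x = +32
- book_groove (a point): middle of the floor of the groove in the book's cover, 30.5 mm above the counter, 50 mm from the book's centre towards the spine; axes as the book. It runs along y the book's whole length, ends open: 5.5 mm deep, 15 mm wide at the mouth, sloping in to 10 mm at the floor; a bar let go about 2 mm above the floor slips home
- bar_center (a point): square brass joint bar, 9 x 9 x 160 mm, 110 g; centre of the bar; y along it, z up. Lying on the counter its centre is 4.5 mm up. Seated in the groove it stands 3.5 mm above the cover; grip only its upper half so that the fingers clear the cover
- board_center (a point): upper pressing board of plain plywood, 64 (x) x 166 (y) x 14 (z) mm, 120 g, dark hanging hole near one end; centre of the board, half-way up; y along it. Laid over the seated bar it rests on the bar and, 3.5 mm lower, on the cover, so it slopes about 4.5 degrees down away from the spine, the top of its middle 52.5 mm above the counter
- leather_center (a point): paper weight covered in brown leather, 45 (x) x 85 (y) x 34 (z) mm, 0.6 to 1.0 kg; its centre, half-way up; y along it
- brass_knob (a point): square brass weight, 50 x 50 mm, body 25 mm high, with an upright round knob of 14 mm diameter from 25 to 42 mm above its foot, 0.4 to 0.65 kg; the point is the middle of the knob, 34 mm above the foot, z up; x and y square with its sides. Pinch the knob
- wax: cake of beeswax, 38 x 52 x 18 mm, loose, to be left alone; origin under its centre
- tin: red pressed needle tin, shut, 66 x 100 x 25 mm, loose, to be left alone; origin under its centre
- reel: wooden reel of red thread, upright, 35 mm diameter, 44 mm high, loose, to be left alone; origin under its centre
- scissors: steel scissors lying flat, 65 x 186 x 8 mm, loose, to be left alone; origin under its middle

How it is judged:
By the outcome, as a careful person would: the job done as asked, in the order asked, and still so for the second after the job is handed in, with the robot touching nothing.
It also fails if it takes over 112 s, if anything falls off the work surface, if the arm or the gripper's body presses on something with over 40 N, if the wrist force passes 120 N, or if a joint passes its speed limit or range.

ROBOT

A 6-joint arm with a two-finger parallel gripper is mounted at the origin on a cart in front of the work surface, level with it; the furniture and walls round the work are solid. World frame = base frame: x ahead of the robot, y to its left, z up, the work surface at z = 0. Lengths are in mm, angles in rad, forces in N, time in s.
With the tool pointing down it reaches from about 350 to 975 mm from the base axis. Payload 7.1 kg.
Tool frame: the origin (TCP) lies at the very end of the fingers, on their centre line; the grasp point (between the pads) lies 19 mm behind it (ctrl.pinch_z is the z of the grasp point in the tool frame, in mm); z points along the fingers, y is the direction in which the jaws open and shut (so a half turn about z gives the same grasp; the last joint's range is limited). The gripper opens to 88 mm and grips with 3 to 60 N. Pads are 20 mm wide; open, the fingers measure 115 mm over their backs; the gripper's body (75 mm by 178 mm) begins 61 mm behind the grasp point.
Start: joints at [-0.019, 0.423, 1.63, -0, 1.089, -0.019], TCP at [624.984, 0.026, 222.675] pointing down, gripper open.
Joint ranges: [-3, 3], [-0.9, 2.11], [0.09, 2.58], [-1.31, 4.45], [0.11, 2.69], [-2.54, 2.54]. Speed limits (rad/s): [2.39, 2.39, 3.01, 3.14, 3.14, 3.14].

INTERFACE

Orientations are given as a rotation vector (axis times angle).
In Python, from workcell import get_obs, optics, ctrl gives the robot as it stands.
- The arm moves only by the shell command python3 -m jog 'ROWS'. ROWS is a JSON object of lists of equal length, an entry for each row: "delta_rot": the turn, a rotation vector about the tool's x, y, z in rad, a list of three; "translation": the shift along the tool's x, y, z in mm, a list of three; "hand": the opening, from -1 (shut) to 1 (fully open). In form: {"delta_rot": [[rx, ry, rz], ...], "translation": [[x, y, z], ...], "hand": [hand, ...]}. A call has 1 to 5 rows; each row is the pose to reach, as a shift and turn from the pose commanded when the call began, along the tool's axes at that moment; what a row does not reach only later rows make up. A row lasts 1/10 s, in which the tool goes at most 50 mm and 8.59 degrees, less where a joint would pass 70% of its speed; a pose out of reach is approached as far as the arm can. A call with a gripper value outside its range is refused whole. The fingers move at their own pace and stop on an object; the grip force is fixed at half the most. Time passes only in rows, so rows that repeat a pose let the fingers close. It gives the time, the measured TCP pose, the force and the opening at its end, in the units of the state.
- get_obs(): the state, without advancing time (a new reading comes with each control period).
- optics.get_image(name): name is "scene" or "side" or "wrist"; returns the picture (420x560x3 uint8, red, green, blue); there is no depth.
- optics.calibration(name): a dict with "intrinsics" (3x3 intrinsics, pixels), "cam_to_world" (4x4, takes a point from camera to world coordinates). Camera axes: x right, y up, looking along -z (the intrinsics and any distortion apply to the point x, -y, -z); pixel columns grow to the right and rows downward; lengths in mm; the calibration is good to about 2 mm. The wrist camera is an equidistant fisheye: a pixel r from the principal point sees the ray r / f radians off the axis. A picture is of the moment at which its call begins: read the wrist's pose just before it. calibration takes no time and is no camera call; for the wrist camera it gives the pose at the moment of the call.
- ctrl.close_job(): hands the job in, once; it reports no verdict.
The state is a dict: "t": time; "qpos": joint angles; "qvel": joint speeds; "joint_torque": joint torques, N m; "ee_pos": TCP position; "orientation": TCP orientation; "ft_force": force on the tool from outside, world axes, zero at the start; "moment": the same for the moment, N m; "width": finger opening in mm.
Only numpy, scipy, OpenCV 4.12 (cv2) and the standard library are available. Lean on these libraries where they do the work, as an engineer would, in place of code of your own. Each camera call takes 0.05 s, during which the arm holds its last target. There are 200 camera calls.

## Working session

There is one attempt and no reset: what is moved stays moved. The work goes in short steps, Python scripts to look and compute and a shell command to move; the robot and the scene stay as the last step left them, time stands still between calls to the robot, and variables do not carry over. Pictures are saved under pics/ and viewed, about 12 in all and at most 16, crops included, and the job is handed in when it is done.

```bash
mkdir -p pics; cat > h.py <<'E'
import numpy as np, cv2
from workcell import get_obs, optics, ctrl
from scipy.spatial.transform import Rotation as R
def snap(name,fn):
    c=optics.calibration(name); im=optics.get_image(name)
    cv2.imwrite(f'pics/{fn}.png',im[:,:,::-1]); np.savez(f'pics/{fn}.npz',K=c['intrinsics'],T=c['cam_to_world'],name=name); return im
def ray(fn,uv):
    d=np.load(f'pics/{fn}.npz'); K,T=d['K'],d['T']
    a=(uv[0]-K[0,2])/K[0,0]; b=(uv[1]-K[1,2])/K[1,1]
    if str(d['name'])=='wrist':
        r=np.hypot(a,b); s=np.sin(r)/r if r>1e-9 else 1; v=np.array([a*s,-b*s,-np.cos(r)])
    else: v=np.array([a,-b,-1.])
    return T[:3,3],T[:3,:3]@v
def hit(fn,uv,z):
    o,v=ray(fn,uv); return o+v*(z-o[2])/v[2]
def proj(fn,p):
    d=np.load(f'pics/{fn}.npz'); K,T=d['K'],d['T']
    q=T[:3,:3].T@(np.array(p)-T[:3,3]); x,y,w=q[0],-q[1],-q[2]
    if str(d['name'])=='wrist':
        r=np.hypot(x,y); t=np.arctan2(r,w); x,y,w=x/r*t,y/r*t,1
    return np.array([K[0,0]*x/w+K[0,2],K[1,1]*y/w+K[1,2]])
E
python3 - <<'E'
from h import *
for n in ['scene','side','wrist']:
    snap(n,n+'0'); c=optics.calibration(n); print(n,c['intrinsics'].round(1).tolist(),np.round(c['cam_to_world'],2).tolist())
o=get_obs(); print(o)
E
```

```text
scene [[454.2, 0.0, 283.3], [0.0, 454.2, 209.3], [0.0, 0.0, 1.0]] [[-0.91, 0.33, -0.26, 336.71], [-0.42, -0.72, 0.56, 434.09], [-0.0, 0.61, 0.79, 810.61], [0.0, 0.0, 0.0, 1.0]]
side [[524.4, 0.0, 285.3], [0.0, 524.4, 211.5], [0.0, 0.0, 1.0]] [[0.89, 0.2, -0.41, 206.2], [-0.45, 0.42, -0.79, -868.28], [0.02, 0.89, 0.46, 517.45], [0.0, 0.0, 0.0, 1.0]]
wrist [[325.2, 0.0, 278.5], [0.0, 325.2, 207.8], [0.0, 0.0, 1.0]] [[1.0, -0.0, 0.0, 625.27], [0.0, 0.96, 0.28, 78.56], [-0.0, -0.28, 0.96, 383.9], [0.0, 0.0, 0.0, 1.0]]
{'t': 0.15, 'qpos': array([-1.89708302e-02,  4.23649916e-01,  1.63050584e+00, -2.34071407e-05,
        1.08858213e+00, -1.90128113e-02]), 'qvel': array([-0.00180729, -0.00298752, -0.0017945 , -0.00014779,  0.00197494,
       -0.00152   ]), 'joint_torque': array([ 9.52650989e-04, -5.44981134e+01, -2.73919362e+01,  6.45430083e-02,
        2.04369903e-02, -3.19723256e-05]), 'ee_pos': array([6.24574221e+02, 4.56059948e-02, 2.22093256e+02]), 'orientation': array([-2.22080938e+00, -2.22092675e+00,  1.27077719e-03]), 'ft_force': array([-0.10882312, -0.17001817, -1.2294979 ]), 'moment': array([0.02118509, 0.00130035, 0.04863976]), 'width': 87.64412572474423}
```

View pics/scene0.png

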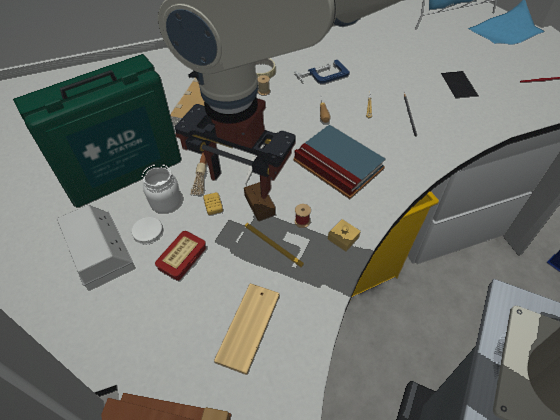

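View pics/wrist0.png

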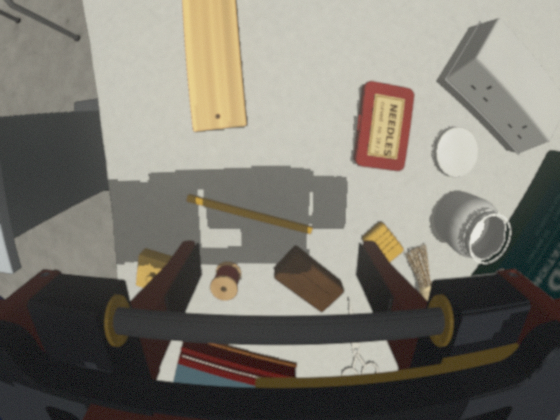

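View pics/side0.png

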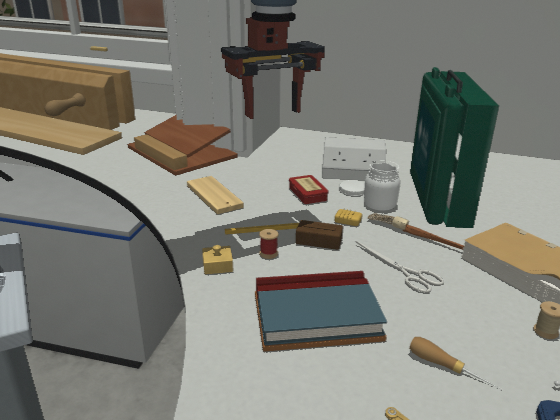

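The views show the bar (wrist 188,198 to 311,231), the board (upper middle), the leather, the knob weight to the left, and the book nearest the side camera with its spine towards +y. Next I'll get rough positions.

```bash
python3 - <<'E'
from h import *
def P(l,fn,pts,z):
    print(l,fn,[hit(fn,p,z)[:2].round(0).tolist() for p in pts])
P('bar','wrist0',[(188,198),(311,231)],9); P('bar','scene0',[(247,224),(301,264)],9);P('bar','side0',[(226,230),(301,224)],9)
P('board','scene0',[(256,285),(279,293),(243,371),(215,361)],14);P('board','side0',[(188,181),(205,178),(242,207),(221,210)],14)
P('boardhole','wrist0',[(218,116)],14);P('boardhole','scene0',[(262,294)],14)
P('knobtop','scene0',[(345,226)],42);P('knobtop','side0',[(217,246)],42)
P('leather top','wrist0',[(301,247),(343,290),(324,310),(274,266)],34);P('leather','side0',[(299,221),(342,223),(342,236),(297,233)],34)
P('book','scene0',[(335,127),(385,157),(357,193),(295,163)],36);P('book','side0',[(257,281),(364,273),(383,323),(262,330)],36)
P('reel','wrist0',[(225,289)],44);P('reel','scene0',[(303,208)],44)
P('wax','wrist0',[(383,243)],18);P('tin','wrist0',[(385,125)],25)
P('sciss','side0',[(355,243),(428,292),(440,268)],4)
E
```

```text
bar wrist0 [[514.0, -19.0], [665.0, -62.0]]
bar scene0 [[659.0, -60.0], [511.0, -17.0]]
bar side0 [[512.0, -24.0], [657.0, -65.0]]
board scene0 [[571.0, 67.0], [522.0, 64.0], [515.0, 226.0], [568.0, 232.0]]
board side0 [[513.0, 220.0], [554.0, 220.0], [575.0, 45.0], [530.0, 51.0]]
boardhole wrist0 [[556.0, 78.0]]
boardhole scene0 [[551.0, 80.0]]
knobtop scene0 [[458.0, -121.0]]
knobtop side0 [[458.0, -124.0]]
leather top wrist0 [[651.0, -72.0], [706.0, -132.0], [684.0, -162.0], [619.0, -97.0]]
leather side0 [[637.0, -92.0], [708.0, -134.0], [681.0, -176.0], [612.0, -131.0]]
book scene0 [[588.0, -403.0], [443.0, -355.0], [466.0, -222.0], [628.0, -247.0]]
book side0 [[482.0, -242.0], [648.0, -296.0], [601.0, -412.0], [440.0, -351.0]]
reel wrist0 [[560.0, -124.0]]
reel scene0 [[555.0, -126.0]]
wax wrist0 [[756.0, -75.0]]
tin wrist0 [[745.0, 71.0]]
sciss side0 [[719.0, -166.0], [741.0, -349.0], [808.0, -303.0]]
```

```bash
cat >> h.py <<'E'
def pose(): 
    o=get_obs(); return o['ee_pos'],R.from_rotvec(o['orientation']).as_matrix()
def Rd(yaw):
    c,s=np.cos(np.radians(yaw)),np.sin(np.radians(yaw)); return np.array([[c,s,0],[s,-c,0],[0,0,-1.]])
def yaw_now():
    M=pose()[1]; return np.degrees(np.arctan2(M[1,0],M[0,0]))
def go(wps):
    "waypoints (x,y,z,yaw of tool x, deg): prints tool-frame shift and turn for each call"
    p,M=pose(); print('now',p.round(1),round(yaw_now(),2))
    for w in wps:
        N=Rd(w[3]); t=M.T@(np.array(w[:3],float)-p); r=R.from_matrix(M.T@N).as_rotvec()
        print(w,'rot',r.round(4).tolist(),'tr',t.round(1).tolist(), 'rows>=%.1f'%max(np.linalg.norm(t)/50,np.degrees(np.linalg.norm(r))/8.59)); p,M=np.array(w[:3],float),N
E
python3 - <<'E'
from h import *
go([(620,-170,222,130),(616,-341,222,164)])
E
```

```text
now [624.6   0.  222.1] 90.0
(620, -170, 222, 130) rot [-0.0011, -0.0004, -0.6981] tr [-170.0, -4.6, 0.1] rows>=4.7
(616, -341, 222, 164) rot [0.0, 0.0, -0.5934] tr [-128.4, -113.0, 0.0] rows>=4.0
```

```bash
python3 -m jog '{"delta_rot":[[0,0,-0.698],[0,0,-0.698],[0,0,-0.698],[0,0,-0.698],[0,0,-0.698]],"translation":[[-170,-5,0],[-170,-5,0],[-170,-5,0],[-170,-5,0],[-170,-5,0]],"hand":[1,1,1,1,1]}'
python3 -m jog '{"delta_rot":[[0,0,-0.593],[0,0,-0.593],[0,0,-0.593],[0,0,-0.593],[0,0,-0.593]],"translation":[[-128,-113,0],[-128,-113,0],[-128,-113,0],[-128,-113,0],[-128,-113,0]],"hand":[1,1,1,1,1]}'
python3 - <<'E'
from h import *
p,M=pose(); print(p,yaw_now()); snap('wrist','w1')
E
```

```text
t: 0.65
ee_pos: [619.5, -173.7, 222.3]
orientation: [-1.325, -2.848, 0.001]
ft_force: [-0.5, -0.2, 0.3]
width: 88.0
t: 1.15
ee_pos: [614.9, -344.0, 222.0]
orientation: [-0.439, -3.11, 0.001]
ft_force: [-0.3, 0.1, 0.5]
width: 88.0
[ 614.88251935 -343.95870039  222.03268488] 163.92103549484898
```

View pics/w1.png

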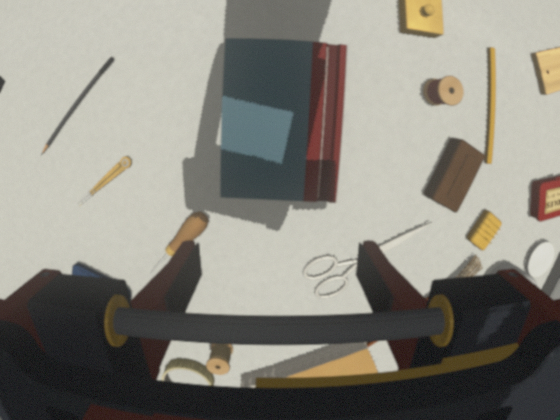

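```bash
python3 - <<'E'
from h import *
im=cv2.imread('pics/w1.png'); c=im[25:215,210:360]
cv2.imwrite('pics/w1c.png',cv2.convertScaleAbs(cv2.resize(c,None,fx=3.1,fy=3.1,interpolation=cv2.INTER_CUBIC),alpha=1.8))
hsv=cv2.cvtColor(im,cv2.COLOR_BGR2HSV); H,S,V=cv2.split(hsv)
red=(((H<8)|(H>170))&(S>110)).astype(np.uint8)
print('red rows: ')
for r in (60,90,120,150,180): print(r,np.where(red[r,290:360])[0]+290, [tuple(x) for x in im[r,312:350:3].tolist()])
def rect(m,box,z,name):
    x0,y0,x1,y1=box; k=np.zeros_like(m,np.uint8); k[y0:y1,x0:x1]=m[y0:y1,x0:x1]
    cs,_=cv2.findContours(k,cv2.RETR_EXTERNAL,cv2.CHAIN_APPROX_NONE); c=max(cs,key=cv2.contourArea)[:,0]
    w=np.array([hit('w1',p,z)[:2] for p in c],np.float32); rr=cv2.minAreaRect(w); b=cv2.boxPoints(rr)
    print(name,np.round(rr[0],1),np.round(rr[1],1),round(rr[2],1),np.round(b,0).tolist())
rect((S>90)&(H>12)&(H<35),(475,40,505,175),9,'bar')
rect((S>70)&(V<140),(420,125,490,220),34,'leather')
E
```

```text
red rows: 
60 [340 341 342 343] [(56, 56, 69), (45, 50, 74), (47, 50, 74), (49, 52, 79), (53, 58, 84), (103, 114, 133), (65, 66, 103), (65, 69, 103), (52, 59, 89), (57, 62, 100), (70, 73, 129), (102, 107, 142), (184, 193, 195)]
90 [314 321 322 338 339 340 341 342] [(45, 46, 72), (45, 45, 70), (42, 46, 70), (51, 55, 100), (98, 105, 133), (77, 80, 109), (61, 65, 102), (62, 66, 100), (52, 54, 82), (62, 68, 121), (67, 72, 127), (158, 168, 176), (186, 198, 198)]
120 [313 314 315 316 317 318 319 320 336 337 338 339 340] [(44, 45, 73), (53, 56, 109), (59, 64, 122), (71, 77, 122), (98, 106, 128), (65, 67, 103), (62, 68, 101), (53, 58, 86), (61, 64, 108), (65, 69, 126), (119, 128, 152), (185, 196, 198), (188, 199, 200)]
150 [308 309 310 311 312 313 314 315 316 317 318 319 334 335 336 337 338] [(59, 61, 121), (59, 62, 122), (59, 65, 120), (100, 107, 130), (60, 64, 99), (58, 63, 96), (58, 61, 92), (54, 56, 91), (62, 69, 123), (90, 97, 137), (182, 194, 195), (189, 200, 201), (186, 197, 199)]
180 [] [(45, 48, 68), (48, 52, 72), (62, 67, 83), (51, 52, 64), (51, 53, 64), (50, 52, 66), (58, 60, 72), (54, 58, 77), (77, 80, 122), (177, 189, 190), (188, 198, 199), (189, 201, 202), (189, 203, 203)]
bar [588.6 -42.3] [ 10.2 157.3] 74.4 [[512.0, -26.0], [663.0, -68.0], [666.0, -59.0], [514.0, -16.0]]
leather [ 649.8 -114.2] [ 48.5 118.6] 44.0 [[591.0, -88.0], [674.0, -174.0], [708.0, -140.0], [626.0, -55.0]]
```

View pics/w1c.png

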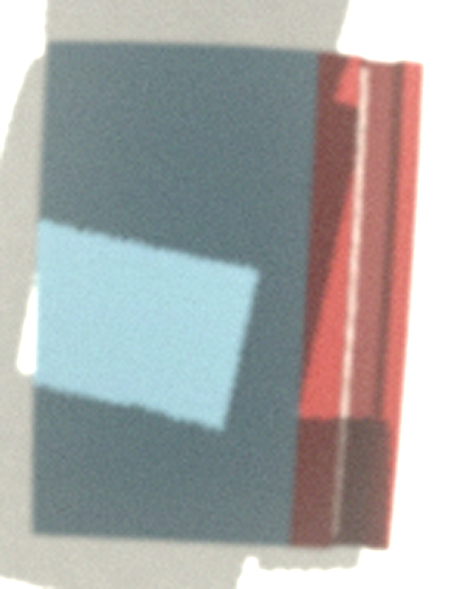

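```bash
python3 - <<'E'
from h import *
q=lambda u,v,z=36: hit('w1',(210+(u+.5)/3.1-.5,25+(v+.5)/3.1-.5),z)[:2]
f1,f2,s1,s2=q(47,43),q(33,533),q(421,65),q(388,547)
print('corners',f1,f2,s1,s2)
print('fore len',np.linalg.norm(f1-f2),'spine len',np.linalg.norm(s1-s2),'w',np.linalg.norm(f1-s1),np.linalg.norm(f2-s2))
for a,b in((f1,f2),(s1,s2)): d=b-a; print('yaw along',np.degrees(np.arctan2(d[1],d[0])))
C=(f1+f2+s1+s2)/4; print('centre',C)
d=(s2-s1)+(f2-f1); d/=np.linalg.norm(d); n=np.array([-d[1],d[0]])  # n to spine
print('d',d,'yaw',np.degrees(np.arctan2(d[1],d[0])))
for nm,a,b,z in(('litline',(361,100),(343,450),36),('litline floor',(366,100),(348,450),30.5),('dark L',(391,250),(391,250),30.5),('dark R',(400,160),(393,330),36),('spine',(421,65),(388,547),36),('redblue',(319,60),(290,540),36)):
    print(nm,[(n@(q(*p,z)-C)).round(1) for p in(a,b)])
E
```

```text
corners [ 443.63581256 -352.84189619] [ 608.65069395 -408.75426875] [ 486.0301468  -231.66531931] [ 649.09427972 -287.20026866]
fore len 174.23003324105008 spine len 172.2615512623601 w 128.3785120684506 128.10565392307
yaw along -18.718040563481182
yaw along -18.807364818058097
centre [ 546.85273326 -320.11543823]
d [ 0.94686027 -0.3216452 ] yaw -18.76244895701553
litline [np.float64(43.9), np.float64(44.9)]
litline floor [np.float64(46.3), np.float64(47.4)]
dark L [np.float64(57.9), np.float64(57.9)]
dark R [np.float64(58.3), np.float64(59.5)]
spine [np.float64(64.2), np.float64(64.1)]
redblue [np.float64(28.9), np.float64(28.3)]
```

```bash
python3 - <<'E'
from h import *
go([(600,-170,160,164.4),(589,-41.5,60,164.4),(589,-41.5,5.3,164.4)])
E
```

```text
now [ 615.  -341.9  222. ] 163.73
(600, -170, 160, 164.4) rot [0.0004, -0.0009, -0.0118] tr [62.5, 160.7, 62.1] rows>=3.7
(589, -41.5, 60, 164.4) rot [0.0, 0.0, 0.0] tr [45.2, 120.8, 100.0] rows>=3.3
(589, -41.5, 5.3, 164.4) rot [0.0, 0.0, 0.0] tr [0.0, 0.0, 54.7] rows>=1.1
```

```bash
python3 -m jog '{"delta_rot":[[0,0,-0.012],[0,0,-0.012],[0,0,-0.012],[0,0,-0.012]],"translation":[[62,161,62],[62,161,62],[62,161,62],[62,161,62]],"hand":[-0.2,-0.2,-0.2,-0.2]}'
python3 -m jog '{"delta_rot":[[0,0,0],[0,0,0],[0,0,0],[0,0,0],[0,0,0]],"translation":[[45,121,100],[45,121,100],[45,121,100],[45,121,100],[45,121,100]],"hand":[-0.2,-0.2,-0.2,-0.2,-0.2]}'
python3 - <<'E'
from h import *
snap('wrist','w2')
im=cv2.imread('pics/w2.png');H,S,V=cv2.split(cv2.cvtColor(im,cv2.COLOR_BGR2HSV))
go([(589,-41.5,5.3,164.4)]); print(get_obs()['width'])
E
```

```text
t: 1.6
ee_pos: [598.9, -164.3, 159.4]
orientation: [-0.42, -3.111, -0.002]
ft_force: [-0.3, 0.6, -0.7]
width: 59.2
t: 2.1
ee_pos: [587.6, -37.6, 59.5]
orientation: [-0.416, -3.111, 0.0]
ft_force: [-0.4, -0.4, -0.7]
width: 34.9
now [589.1 -39.2  60.8] 164.72
(589, -41.5, 5.3, 164.4) rot [-0.0002, -0.0005, 0.0056] tr [-0.6, -2.3, 55.5] rows>=1.1
35.35203705658665
```

View pics/w2.png

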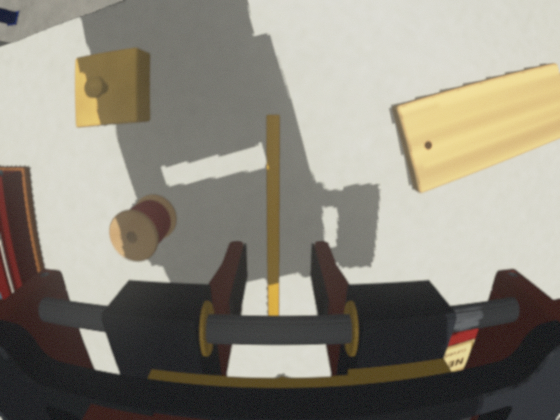

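The bar lies between the fingers, running up column 273 to its near end at row 115, nearly aligned. I'll descend and close.

```bash
python3 -c "
from h import *
print(hit('w2',(273,115),9),hit('w2',(273,310),9), 'knob',hit('w2',(94,86),42),'boardhole',hit('w2',(428,145),14))"
python3 -m jog '{"delta_rot":[[0,0,0.006],[0,0,0.006],[0,0,0.006],[0,0,0.006],[0,0,0.006]],"translation":[[0,-2.3,25],[0,-2.3,45],[0,-2.3,55.5],[0,-2.3,55.5],[0,-2.3,55.5]],"hand":[-0.2,-0.2,-0.2,-0.2,-0.2]}'
python3 -m jog '{"delta_rot":[[0,0,0],[0,0,0],[0,0,0]],"translation":[[0,0,0],[0,0,0],[0,0,0]],"hand":[-0.2,-0.2,-0.2]}'
```

```text
[512.40234241 -19.72283492   9.        ] [652.19885779 -58.49931294   9.        ] knob [ 460.79164071 -117.78306138   42.        ] boardhole [555.72728166  78.09914088  14.        ]
t: 2.65
ee_pos: [589.4, -43.2, 6.2]
orientation: [0.43, 3.11, 0.0]
ft_force: [1.6, 0.6, 0.9]
width: 35.1
t: 2.95
ee_pos: [589.0, -42.5, 5.8]
orientation: [0.429, 3.111, 0.0]
ft_force: [-0.4, -0.3, -0.2]
width: 35.2
```

```bash
python3 -m jog '{"delta_rot":[[0,0,0],[0,0,0],[0,0,0],[0,0,0],[0,0,0]],"translation":[[0,0,0.5],[0,0,0.5],[0,0,0.5],[0,0,0.5],[0,0,0.5]],"hand":[-1,-1,-1,-1,-1]}'
python3 -m jog '{"delta_rot":[[0,0,0],[0,0,0],[0,0,0],[0,0,0],[0,0,0]],"translation":[[0,0,0],[0,0,0],[0,0,0],[0,0,-20],[0,0,-95]],"hand":[-1,-1,-1,-1,-1]}'
python3 -m jog '{"delta_rot":[[0,0,0],[0,0,0]],"translation":[[0,0,-20],[0,0,-20]],"hand":[-1,-1]}'
python3 - <<'E'
from h import *
C=np.array([546.9,-320.1]); n=np.array([.3216,.9469]); G=C+50*n; print(G)
go([(578,-150,90,161.2),(G[0],G[1],60,161.2)])
E
```

```text
t: 3.45
ee_pos: [588.5, -42.4, 4.7]
orientation: [-0.429, -3.112, -0.0]
ft_force: [-0.2, 1.3, 0.4]
width: 8.6
t: 3.95
ee_pos: [585.1, -42.2, 71.5]
orientation: [-0.428, -3.104, 0.001]
ft_force: [-0.2, -0.5, -0.9]
width: 8.3
t: 4.15
ee_pos: [590.8, -42.7, 97.8]
orientation: [0.428, 3.106, 0.0]
ft_force: [0.0, 0.1, -0.4]
width: 8.5
[ 562.98  -272.755]
now [590.8 -42.7  97.8] 164.32
(578, -150, 90, 161.2) rot [0.0012, 0.0059, 0.0544] tr [-16.6, -106.8, 7.8] rows>=2.2
(np.float64(562.98), np.float64(-272.755), 60, 161.2) rot [0.0, 0.0, 0.0] tr [-25.3, -121.0, 30.0] rows>=2.5
```

```bash

python3 -m jog '{"delta_rot":[[0,0.006,0.054],[0,0.006,0.054],[0,0.006,0.054],[0,0.006,0.054]],"translation":[[-17,-107,8],[-17,-107,8],[-17,-107,8],[-17,-107,8]],"hand":[-1,-1,-1,-1]}'
python3 -m jog '{"delta_rot":[[0,0,0],[0,0,0],[0,0,0],[0,0,0],[0,0,0]],"translation":[[-25,-121,30],[-25,-121,30],[-25,-121,30],[-25,-121,30],[-25,-121,30]],"hand":[-1,-1,-1,-1,-1]}'
python3 -m jog '{"delta_rot":[[0,0,0],[0,0,0],[0,0,0]],"translation":[[0,0,0],[0,0,0],[0,0,0]],"hand":[-1,-1,-1]}'
python3 - <<'E'
from h import *
im=snap('wrist','w3'); go([(562.98,-272.755,60,161.24)])
E
```

```text
t: 4.55
ee_pos: [574.7, -151.3, 85.1]
orientation: [-0.516, -3.09, -0.002]
ft_force: [0.0, 0.3, -0.4]
width: 8.4
t: 5.05
ee_pos: [560.2, -271.2, 55.7]
orientation: [-0.512, -3.092, -0.003]
ft_force: [0.5, -0.0, -0.7]
width: 8.6
t: 5.35
ee_pos: [561.0, -271.4, 56.8]
orientation: [-0.509, -3.094, -0.001]
ft_force: [-0.1, 0.8, -1.1]
width: 8.7
now [ 560.9 -271.7   56.8] 161.3
(562.98, -272.755, 60, 161.24) rot [-0.0002, -0.0057, 0.001] tr [-2.3, -0.4, -3.2] rows>=0.1
```

View pics/w3.png

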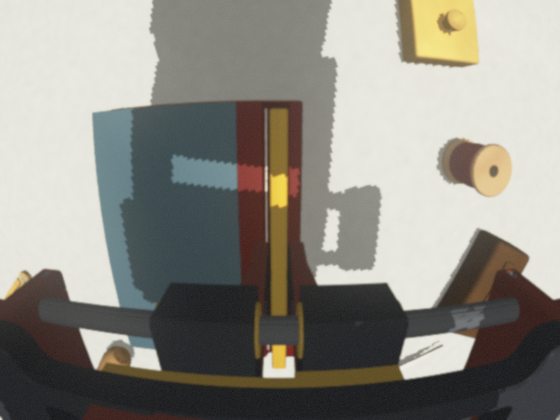

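```bash
python3 - <<'E'
from h import *
im=cv2.imread('pics/w3.png')
for r in (115,135,155,215,235): print(r,[(c,*im[r,c].tolist()) for c in range(261,306,1)][::2])
C=np.array([546.9,-320.1]); n=np.array([.3216,.9469]);d=np.array([.9469,-.3216])
f=lambda u,v,z:[round(float(a@(hit('w3',(u,v),z)[:2]-C)),1) for a in(n,d)]
print('bar top L/R @115',f(270,115,60.8),f(287.5,115,60.8),'@235',f(271.5,235,60.8),f(286.5,235,60.8))
print('lit',f(265.5,115,36),f(266.5,215,36),'spine',f(302,103,36),f(298,215,36),'end',f(265,101.5,36),f(265,108,60.8))
E
```

```text
115 [(261, 45, 48, 80), (263, 46, 51, 73), (265, 99, 110, 118), (267, 80, 86, 96), (269, 49, 76, 96), (271, 49, 105, 129), (273, 50, 108, 133), (275, 56, 111, 134), (277, 51, 109, 134), (279, 55, 112, 137), (281, 55, 112, 135), (283, 55, 114, 138), (285, 54, 111, 135), (287, 49, 91, 113), (289, 48, 56, 82), (291, 49, 55, 84), (293, 55, 58, 89), (295, 53, 58, 88), (297, 51, 58, 86), (299, 50, 55, 84), (301, 72, 76, 94), (303, 116, 124, 127), (305, 125, 134, 135)]
135 [(261, 35, 43, 78), (263, 49, 51, 76), (265, 111, 118, 128), (267, 82, 92, 103), (269, 40, 70, 91), (271, 48, 102, 126), (273, 53, 109, 134), (275, 52, 111, 136), (277, 51, 110, 134), (279, 50, 108, 134), (281, 55, 112, 138), (283, 57, 115, 140), (285, 56, 112, 134), (287, 44, 86, 108), (289, 43, 54, 80), (291, 48, 54, 86), (293, 46, 54, 86), (295, 51, 58, 89), (297, 52, 56, 86), (299, 52, 57, 87), (301, 76, 81, 100), (303, 119, 128, 132), (305, 128, 137, 137)]
155 [(261, 38, 45, 81), (263, 45, 53, 80), (265, 98, 107, 120), (267, 83, 89, 104), (269, 40, 70, 91), (271, 51, 107, 130), (273, 51, 110, 137), (275, 51, 110, 134
[... 719 characters left out ...]
 121, 126), (303, 125, 134, 134), (305, 127, 135, 137)]
235 [(261, 35, 42, 79), (263, 36, 45, 75), (265, 83, 89, 103), (267, 96, 106, 116), (269, 41, 56, 75), (271, 44, 94, 116), (273, 51, 108, 132), (275, 52, 110, 133), (277, 52, 109, 134), (279, 49, 109, 134), (281, 49, 107, 134), (283, 47, 105, 130), (285, 52, 105, 130), (287, 40, 71, 95), (289, 41, 51, 83), (291, 42, 51, 82), (293, 41, 47, 82), (295, 43, 49, 83), (297, 45, 54, 82), (299, 65, 71, 93), (301, 114, 120, 126), (303, 124, 133, 134), (305, 125, 133, 135)]
bar top L/R @115 [47.6, -79.6] [56.0, -79.6] @235 [48.1, -18.4] [55.9, -18.4]
lit [44.4, -79.7] [44.7, -21.6] spine [64.7, -86.6] [63.3, -21.6] end [44.2, -87.3] [45.2, -83.0]
```

```bash

python3 -m jog '{"delta_rot":[[0,-0.006,0],[0,-0.006,0],[0,-0.006,0],[0,-0.006,0],[0,-0.006,0]],"translation":[[-2.5,-1.9,0],[-2.5,-1.9,6],[-2.5,-1.9,12],[-2.5,-1.9,16],[-2.5,-1.9,18.5]],"hand":[-1,-1,-1,-1,-1]}'
python3 -m jog '{"delta_rot":[[0,0,0],[0,0,0],[0,0,0]],"translation":[[0,0,0],[0,0,0],[0,0,0]],"hand":[-1,-1,-1]}'
python3 - <<'E'
from h import *
im=snap('side','s4'); snap('wrist','w4'); p,M=pose(); print(p,yaw_now(),get_obs()['ft_force'])
a=cv2.imread('pics/s4.png')[210:360,220:420]; b=cv2.imread('pics/w4.png')[60:280,230:320]
a=cv2.resize(a,None,fx=2.4,fy=2.4); b=cv2.resize(b,None,fx=2.5,fy=2.5); o=np.zeros((560,800,3),np.uint8); o[:a.shape[0],:a.shape[1]]=a; o[:b.shape[0],500:500+b.shape[1]]=b; cv2.imwrite('pics/c4.png',o)
E
```

```text
t: 5.9
ee_pos: [561.8, -275.0, 37.2]
orientation: [-0.513, -3.098, -0.0]
ft_force: [0.0, 0.6, -1.4]
width: 8.3
t: 6.2
ee_pos: [562.3, -275.2, 38.1]
orientation: [0.513, 3.099, -0.0]
ft_force: [-0.7, -0.2, -1.8]
width: 8.2
[ 562.27256284 -275.20700843   38.18416455] 161.21786946645483 [-0.78033748  0.51148141 -1.59710155]
```

View pics/c4.png

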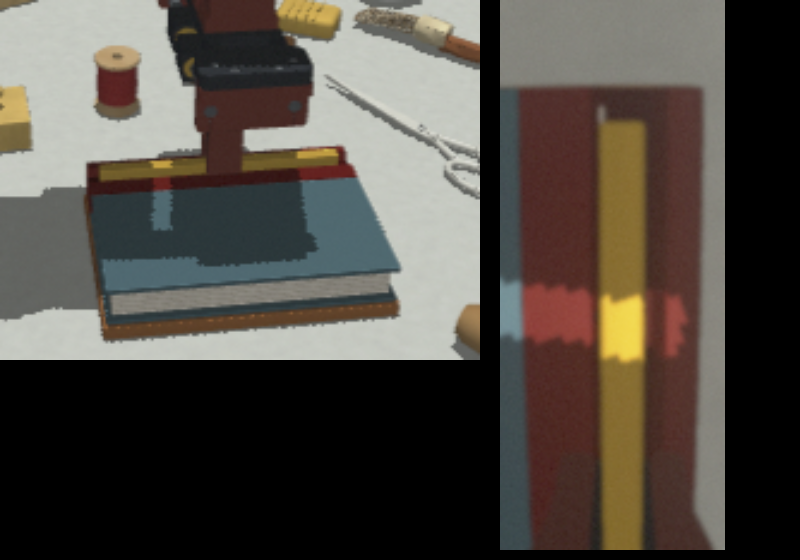

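```bash
python3 - <<'E'
from h import *
C=np.array([546.9,-320.1]); n=np.array([.3216,.9469]);d=np.array([.9469,-.3216])
f=lambda u,v,z:[round(float(a@(hit('w4',(u,v),z)[:2]-C)),1) for a in(n,d)]
im=cv2.imread('pics/w4.png').astype(int)
for r in (98,103,115,150,220):
    print(r,' '.join(f'{c}:{im[r,c,1]},{im[r,c,2]}' for c in range(264,314,1)))
print(f(269.5,115,42.2),f(288,115,42.2),f(269.5,220,42.2),f(288,220,42.2),'end',f(279,108,42.2),'bookend',f(279,94.5,36))
print('spine',f(310.5,115,36),f(310,220,36),'redblue',f(238.5,115,36),f(239,220,36), 'lit',f(270,103,36))
E
```

```text
98 264:46,81 265:45,78 266:45,74 267:43,70 268:42,67 269:43,68 270:48,69 271:44,66 272:44,64 273:45,65 274:48,66 275:44,64 276:46,66 277:46,67 278:47,66 279:43,64 280:47,64 281:49,67 282:50,69 283:48,66 284:49,67 285:47,66 286:50,66 287:46,66 288:48,67 289:51,69 290:49,69 291:49,70 292:51,71 293:52,73 294:52,72 295:52,74 296:52,78 297:53,79 298:55,82 299:56,85 300:57,86 301:57,86 302:58,87 303:57,87 304:60,88 305:62,91 306:58,88 307:59,87 308:58,85 309:64,88 310:77,96 311:100,111 312:126,128 313:130,133
103 264:46,81 265:49,81 266:47,74 267:44,70 268:60,79 269:87,101 270:103,115 271:91,104 272:68,82 273:49,68 274:45,65 275:48,65 276:48,68 277:41,62 278:48,66 279:44,64 280:47,68 281:48,67 282:44,63 283:48,67 284:51,67 285:50,67 286:49,67 287:48,68 288:51,68 289:47,67 290:48,67 291:50,70 292:46,71 293:44,67 294:51,72 295:49,71 296:50,75 297:52,82 298:54,82 299:53,85 300:55,87 301:54,84 302:55,87 303:58,90 304:55,85 305:57,88 306:58,87 307:56,86 308:58,85 309:59,86 310:74,93 311:102,110 312:123,127 313:134,136
115 264:46,80 265:42,77 266:43,73 267:43,71 268:54,78 269:73,96 270:93,115 27
[... 1040 characters left out ...]
41,78 267:42,75 268:42,70 269:53,78 270:79,101 271:97,120 272:107,133 273:107,133 274:107,134 275:110,135 276:107,134 277:110,137 278:105,132 279:108,136 280:109,136 281:109,137 282:110,137 283:110,136 284:108,134 285:106,130 286:97,119 287:78,97 288:56,77 289:46,67 290:42,67 291:44,72 292:48,75 293:41,71 294:44,73 295:47,77 296:46,78 297:48,81 298:52,85 299:51,84 300:51,86 301:50,85 302:54,85 303:50,84 304:55,86 305:53,86 306:50,81 307:52,84 308:72,93 309:103,110 310:125,128 311:134,135 312:132,132 313:135,135
[44.3, -77.1] [53.1, -77.1] [43.9, -24.3] [53.4, -24.3] end [48.8, -80.5] bookend [48.8, -87.5]
spine [64.5, -77.3] [65.3, -22.2] redblue [28.6, -77.3] [27.4, -22.2] lit [44.3, -83.2]
```

```bash

python3 -m jog '{"delta_rot":[[0,0,0],[0,0,0],[0,0,0],[0,0,0]],"translation":[[-0.5,1.4,0],[-0.5,1.4,0.5],[-0.5,1.4,0.5],[-0.5,1.4,0.5]],"hand":[-1,-1,-1,-1]}'
python3 -m jog '{"delta_rot":[[0,0,0],[0,0,0],[0,0,0],[0,0,0],[0,0,0]],"translation":[[0,0,0],[0,0,0],[0,0,0],[0,0,-15],[0,0,-60]],"hand":[-0.6,-0.6,-0.6,-0.6,-0.6]}'
python3 -m jog '{"delta_rot":[[0,0,0],[0,0,0],[0,0,0],[0,0,0],[0,0,0]],"translation":[[0,0,-20],[0,0,-30],[0,0,-30],[0,0,-30],[0,0,-30]],"hand":[1,1,1,1,1]}'
python3 - <<'E'
from h import *
p,M=pose(); print(p); snap('wrist','w5'); snap('side','s5')
b=cv2.imread('pics/w5.png')[40:240,200:400]; a=cv2.imread('pics/s5.png')[250:340,240:400]
o=np.zeros((600,800,3),np.uint8); a=cv2.resize(a,None,fx=2.5,fy=2.5,interpolation=2); b=cv2.resize(b,None,fx=2,fy=2,interpolation=2)
o[:225,:400]=a; o[:400,400:]=b; cv2.imwrite('pics/c5.png',o)
E
```

```text
t: 6.7
ee_pos: [563.1, -274.0, 37.5]
orientation: [-0.513, -3.099, 0.0]
ft_force: [-0.4, 0.7, -1.0]
width: 8.4
t: 7.2
ee_pos: [560.4, -272.6, 95.1]
orientation: [-0.511, -3.092, -0.003]
ft_force: [-0.1, 0.4, 0.2]
width: 17.3
t: 7.7
ee_pos: [562.2, -273.5, 126.2]
orientation: [-0.512, -3.097, -0.001]
ft_force: [0.8, -0.3, -0.5]
width: 53.8
[ 562.24512851 -273.54449105  126.2030529 ]
```

View pics/c5.png

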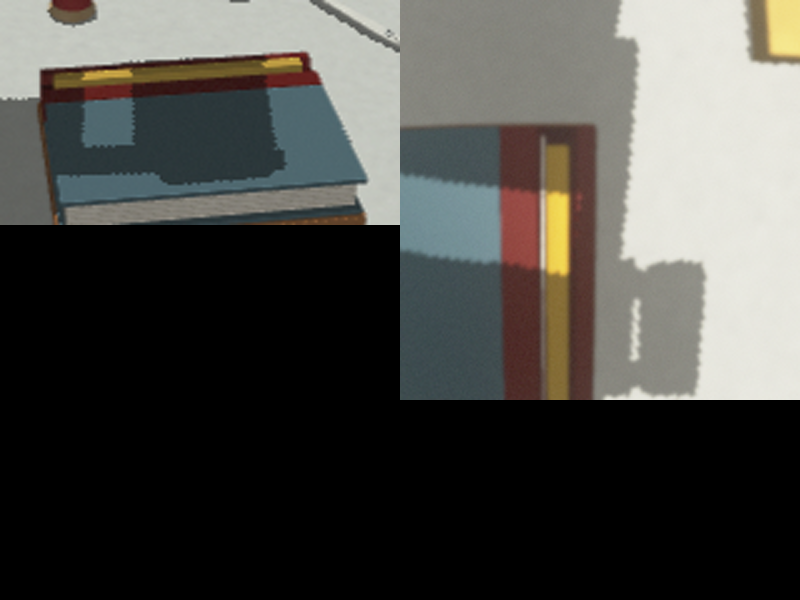

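The bar is seated: level in the side view, and inside the groove in the wrist view. Next I'll look at the board.

```bash
python3 - <<'E'
from h import *
go([(553,-100,180,125),(545,75,210,92)])
E
```

```text
now [ 562.4 -273.6  126.2] 161.22
(553, -100, 180, 125) rot [-0.0006, -0.0022, 0.6322] tr [64.9, 161.4, -53.6] rows>=4.2
(545, 75, 210, 92) rot [0.0, 0.0, 0.576] tr [147.9, 93.8, -30.0] rows>=3.8
```

```bash
python3 -m jog '{"delta_rot":[[0,0,0.632],[0,0,0.632],[0,0,0.632],[0,0,0.632],[0,0,0.632]],"translation":[[65,161,-54],[65,161,-54],[65,161,-54],[65,161,-54],[65,161,-54]],"hand":[1,1,1,1,1]}'
python3 -m jog '{"delta_rot":[[0,0,0.576],[0,0,0.576],[0,0,0.576],[0,0,0.576],[0,0,0.576]],"translation":[[148,94,-30],[148,94,-30],[148,94,-30],[148,94,-30],[148,94,-30]],"hand":[1,1,1,1,1]}'
cat >> h.py <<'E'
def rect(fn,m,box,z):
    x0,y0,x1,y1=box; k=np.zeros(m.shape,np.uint8); k[y0:y1,x0:x1]=m[y0:y1,x0:x1]
    cs,_=cv2.findContours(k,cv2.RETR_EXTERNAL,cv2.CHAIN_APPROX_NONE); c=max(cs,key=cv2.contourArea)[:,0]
    w=np.array([hit(fn,p,z)[:2] for p in c],np.float32); rr=cv2.minAreaRect(w)
    print('px',c.min(0),c.max(0),'c',np.round(rr[0],1),'size',np.round(rr[1],1),'ang',round(rr[2],2),np.round(cv2.boxPoints(rr),0).tolist()); return c
E
python3 - <<'E'
from h import *
snap('wrist','w6'); print(pose()[0],yaw_now())
im=cv2.imread('pics/w6.png'); H,S,V=cv2.split(cv2.cvtColor(im,cv2.COLOR_BGR2HSV))
rect('w6',(H>12)&(H<32)&(S>70)&(V>130),(150,0,400,260),14)
E
```

```text
t: 8.3
ee_pos: [553.4, -97.1, 182.2]
orientation: [1.452, 2.786, 0.001]
ft_force: [0.1, 0.1, -0.3]
width: 87.7
t: 8.8
ee_pos: [545.4, 78.4, 211.7]
orientation: [-2.183, -2.259, -0.001]
ft_force: [-0.1, -0.4, -0.4]
width: 87.5
[545.2592627   76.47602173 211.20562683] 92.18693693764229
px [252  51] [314 188] c [548.7 151.8] size [ 62.7 151.5] ang 5.07 [[511.0, 224.0], [524.0, 74.0], [587.0, 79.0], [573.0, 230.0]]
```

View pics/w6.png

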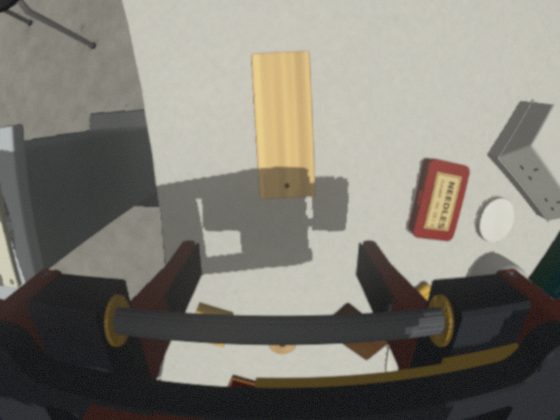

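```bash
python3 - <<'E'
from h import *
im=cv2.imread('pics/w6.png'); H,S,V=cv2.split(cv2.cvtColor(im,cv2.COLOR_BGR2HSV))
c=rect('w6',(H>10)&(H<34)&(S>70)&(V>60),(230,30,330,215),14)
rr=cv2.minAreaRect(np.array([hit('w6',p,14)[:2] for p in c],np.float32))
c0=rr[0]
go([(c0[0],c0[1],80,90+5),(c0[0],c0[1],4,95)])
E
```

```text
px [252  51] [314 198] c [549.2 145.7] size [ 62.7 163.7] ang 5.07 [[511.0, 224.0], [525.0, 61.0], [588.0, 67.0], [573.0, 230.0]]
now [545.3  76.5 211.2] 92.19
(549.24609375, 145.65127563476562, 80, 95) rot [-0.0004, 0.0002, -0.0491] tr [69.0, 6.7, 131.2] rows>=3.0
(549.24609375, 145.65127563476562, 4, 95) rot [0.0, 0.0, 0.0] tr [0.0, 0.0, 76.0] rows>=1.5
```

```bash
python3 -m jog '{"delta_rot":[[0,0,-0.05],[0,0,-0.05],[0,0,-0.05],[0,0,-0.05],[0,0,-0.05]],"translation":[[69,6,131],[69,6,131],[69,6,131],[69,6,131],[69,6,131]],"hand":[1,1,1,1,1]}'
python3 -m jog '{"delta_rot":[[0,0,0],[0,0,0],[0,0,0],[0,0,0],[0,0,0]],"translation":[[0,0,30],[0,0,55],[0,0,70],[0,0,74],[0,0,74]],"hand":[1,1,1,1,1]}'
python3 -m jog '{"delta_rot":[[0,0,0],[0,0,0],[0,0,0],[0,0,0],[0,0,0]],"translation":[[0,0,0],[0,0,0],[0,0,0],[0,0,0],[0,0,0]],"hand":[-0.2,-0.2,-0.2,-0.2,-0.2]}'
```

```text
t: 9.35
ee_pos: [548.4, 142.6, 79.5]
orientation: [-2.122, -2.314, 0.005]
ft_force: [0.3, 0.5, 0.3]
width: 87.5
t: 9.85
ee_pos: [549.8, 143.1, 7.3]
orientation: [2.125, 2.313, 0.001]
ft_force: [1.4, 0.2, 0.4]
width: 87.7
t: 10.35
ee_pos: [549.5, 143.8, 7.1]
orientation: [2.124, 2.314, 0.001]
ft_force: [-0.1, -0.4, 6.9]
width: 63.7
```

```bash
python3 - <<'E'
from h import *
C=np.array([546.9,-320.1]); n=np.array([.3216,.9469]);d=np.array([.9469,-.3216])
t=C+31.8*n+1.9*d
go([(549,143.8,60,95.2),(555,-60,110,128),(t[0],t[1],85,161.2)])
E
```

```text
now [549.5 143.8   7.1] 94.88
(549, 143.8, 60, 95.2) rot [0.0008, 0.0001, -0.0055] tr [0.0, -0.4, -52.9] rows>=1.1
(555, -60, 110, 128) rot [0.0, 0.0, -0.5725] tr [-203.5, -12.5, -50.0] rows>=4.2
(np.float64(558.9259900000001), np.float64(-290.59962), 85, 161.2) rot [0.0, 0.0, -0.5794] tr [-184.1, -138.9, 25.0] rows>=4.6
```

```bash
python3 -m jog '{"delta_rot":[[0,0,0],[0,0,0],[0,0,0],[0,0,0]],"translation":[[0,0,0],[0,0,-20],[0,0,-53],[0,0,-53]],"hand":[-0.3,-0.3,-0.3,-0.3]}'
python3 -m jog '{"delta_rot":[[0,0,-0.578],[0,0,-0.578],[0,0,-0.578],[0,0,-0.578],[0,0,-0.578]],"translation":[[-203,-13,-50],[-203,-13,-50],[-203,-13,-50],[-203,-13,-50],[-203,-13,-50]],"hand":[-0.3,-0.3,-0.3,-0.3,-0.3]}'
python3 -m jog '{"delta_rot":[[0,0,-0.579],[0,0,-0.579],[0,0,-0.579],[0,0,-0.579],[0,0,-0.579]],"translation":[[-184,-139,25],[-184,-139,25],[-184,-139,25],[-184,-139,25],[-184,-139,25]],"hand":[-0.3,-0.3,-0.3,-0.3,-0.3]}'
python3 -m jog '{"delta_rot":[[0,0,0],[0,0,0],[0,0,0]],"translation":[[0,0,0],[0,0,0],[0,0,0]],"hand":[-0.3,-0.3,-0.3]}'
python3 - <<'E'
from h import *
snap('wrist','w7'); print(pose()[0],yaw_now(),get_obs()['width'])
C=np.array([546.9,-320.1]); n=np.array([.3216,.9469]);d=np.array([.9469,-.3216])
t=C+31.8*n+1.9*d; go([(t[0],t[1],85,161.2)])
E
```

```text
t: 10.75
ee_pos: [551.4, 144.3, 62.7]
orientation: [2.123, 2.312, 0.007]
ft_force: [0.5, 0.2, -1.4]
width: 63.7
t: 11.25
ee_pos: [553.2, -62.6, 109.6]
orientation: [1.374, 2.825, -0.001]
ft_force: [-0.5, 1.0, -1.4]
width: 63.6
t: 11.75
ee_pos: [556.3, -292.4, 83.2]
orientation: [-0.508, -3.099, -0.0]
ft_force: [0.4, 0.4, -1.2]
width: 63.3
t: 12.05
ee_pos: [556.5, -289.1, 83.8]
orientation: [-0.514, -3.098, -0.001]
ft_force: [-0.3, -0.3, -1.3]
width: 63.5
[ 556.7249239  -288.77511761   84.05648839] 161.22169631562338 63.354956827906356
now [ 556.7 -288.8   84.1] 161.22
(np.float64(558.9259900000001), np.float64(-290.59962), 85, 161.2) rot [0.0002, -0.0013, 0.0004] tr [-2.7, -1.0, -0.9] rows>=0.1
```

View pics/w7.png

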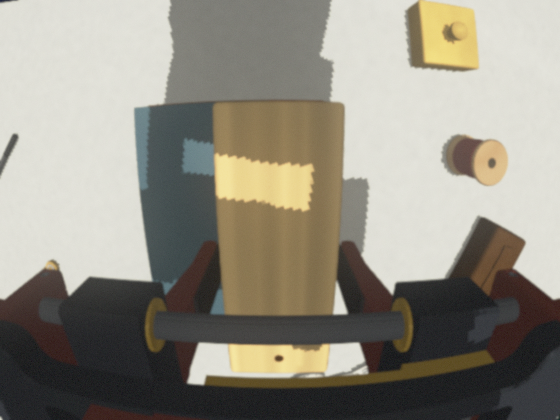

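```bash
python3 - <<'E'
from h import *
im=cv2.imread('pics/w7.png'); H,S,V=cv2.split(cv2.cvtColor(im,cv2.COLOR_BGR2HSV))
C=np.array([546.9,-320.1]); n=np.array([.3216,.9469]);d=np.array([.9469,-.3216])
f=lambda u,v,z:np.array([round(float(a@(hit('w7',(u,v),z)[:2]-C)),1) for a in(n,d)])
m=((H>10)&(H<34)&(S>70)&(V>60))
for r in (115,135,150,220,235):
    c=np.where(m[r,200:360])[0]+200; a,b=f(c[0]-.5,r,91),f(c[-1]+.5,r,91); print(r,c[0],c[-1],a,b,(a+b)/2)
for u in (240,280,320):
    r=np.where(m[80:200,u])[0]+80; print('end',u,r[0],f(u,r[0]-.5,91))
g=cv2.cvtColor(im,cv2.COLOR_BGR2GRAY).astype(int)
for u in (160,180,200): print(u,g[100:116,u],)
for r in (130,150,180): print('fore',r,g[r,126:150])
p=pose()[0][:2]-C; print('tcp',n@p,d@p)
E
```

```text
115 213 342 [  2.3 -78.8] [ 64.1 -78.7] [ 33.2  -78.75]
135 214 342 [  2.5 -69.1] [ 64.3 -69. ] [ 33.4  -69.05]
150 215 342 [  2.8 -61.8] [ 64.5 -61.8] [ 33.65 -61.8 ]
220 217 339 [  2.1 -26.4] [ 64.6 -26.3] [ 33.35 -26.35]
235 218 338 [  2.1 -18.2] [ 64.5 -18.1] [ 33.3  -18.15]
end 240 101 [ 15.6 -85.3]
end 280 100 [ 34.4 -85.5]
end 320 101 [ 53.2 -85.3]
160 [221 220 220 211 167 119  90  88  86  89  87  83  84  84  86  84]
180 [129 123 117  96  85  82  80  80  83  77  81  80  80  79  80  80]
200 [122 107  92  79  79  78  79  78  76  78  77  78  75  77  77  78]
fore 130 [222 221 222 222 222 222 221 217 199 161 135 128 125 125 127 127 127 124
 127 125 124 120 107  91]
fore 150 [224 224 225 224 224 223 223 224 221 207 168 137 127 125 127 126 125 124
 124 122 116 103  90  83]
fore 180 [224 223 224 224 223 225 222 224 222 224 222 212 179 142 126 125 124 125
 123 115 104  92  88  83]
tcp 32.82122666729632 -0.770861732812045
```

```bash
python3 -m jog '{"delta_rot":[[-0.078,-0.001,0],[-0.078,-0.001,0],[-0.078,-0.001,0],[-0.078,-0.001,0],[-0.078,-0.001,0]],"translation":[[-2.3,-0.5,10],[-2.3,-0.5,20],[-2.3,-0.5,27],[-2.3,-0.5,27],[-2.3,-0.5,27]],"hand":[-0.3,-0.3,-0.3,-0.3,-0.3]}'
python3 -m jog '{"delta_rot":[[0,0,0],[0,0,0],[0,0,0]],"translation":[[0,0,0],[0,0,0],[0,0,0]],"hand":[-0.3,-0.3,-0.3]}'
python3 - <<'E'
from h import *
snap('wrist','w8'); p,M=pose(); print(p,M.round(3).tolist(),get_obs()['ft_force'])
im=cv2.imread('pics/w8.png'); H,S,V=cv2.split(cv2.cvtColor(im,cv2.COLOR_BGR2HSV))
C=np.array([546.9,-320.1]); n=np.array([.3216,.9469]);d=np.array([.9469,-.3216])
f=lambda u,v,z:np.array([round(float(a@(hit('w8',(u,v),z)[:2]-C)),1) for a in(n,d)])
m=((H>10)&(H<34)&(S>70)&(V>60)); z=p[2]+7
for r in (125,150,220):
    c=np.where(m[r,190:370])[0]+190; a,b=f(c[0]-.5,r,z-2.5),f(c[-1]+.5,r,z+2.5); print(r,c[0],c[-1],a,b,(a+b)/2)
for u in (250,280,310):
    r=np.where(m[60:200,u])[0]+60; print('end',u,r[0],f(u,r[0]-.5,z))
g=cv2.cvtColor(im,cv2.COLOR_BGR2GRAY).astype(int)
for r in (125,150,180):
    j=np.argmin(np.diff(cv2.GaussianBlur(g.astype(np.float32),(5,1),0)[r,90:200]))+90.5; print('fore',r,j,f(j,r,36))
for u in (150,170,190):
    j=np.argmin(np.diff(g[70:140,u]))+70.5; print('bookend',u,j,f(u,j,36))
t=p[:2]-C; print('tcp',n@t,d@t)
cv2.imwrite('pics/w8c.png',cv2.convertScaleAbs(cv2.resize(im[70:260,90:370],None,fx=2.6,fy=2.6),alpha=1.4))
E
```

```text
t: 12.6
ee_pos: [559.0, -290.7, 57.3]
orientation: [0.51, 3.085, 0.119]
ft_force: [0.2, 0.1, -0.9]
width: 63.7
t: 12.9
ee_pos: [559.3, -291.5, 57.9]
orientation: [0.511, 3.083, 0.119]
ft_force: [-0.5, -0.1, -1.6]
width: 63.4
[ 559.22664172 -291.53365019   57.8485233 ] [[-0.946, 0.322, 0.026], [0.323, 0.944, 0.073], [-0.001, 0.078, -0.997]] [ 0.57227669 -0.01469112 -0.31060235]
125 213 343 [  0.3 -70.5] [ 62.6 -70.5] [ 31.45 -70.5 ]
150 214 342 [  0.4 -58.4] [ 62.4 -58.3] [ 31.4  -58.35]
220 217 339 [  0.2 -22.8] [ 62.5 -22.8] [ 31.35 -22.8 ]
end 250 102 [ 18.4 -81.3]
end 280 100 [ 32.4 -82.1]
end 310 95 [ 46.6 -84.7]
fore 125 111.5 [-64.2 -73.7]
fore 150 110.5 [-66.  -58.9]
fore 180 109.5 [-68.7 -40.7]
bookend 150 97.5 [-39.  -87.6]
bookend 170 95.5 [-27.  -87.8]
bookend 190 94.5 [-15.4 -87.6]
tcp 31.01372460957572 2.4851589445358107
```

View pics/w8c.png

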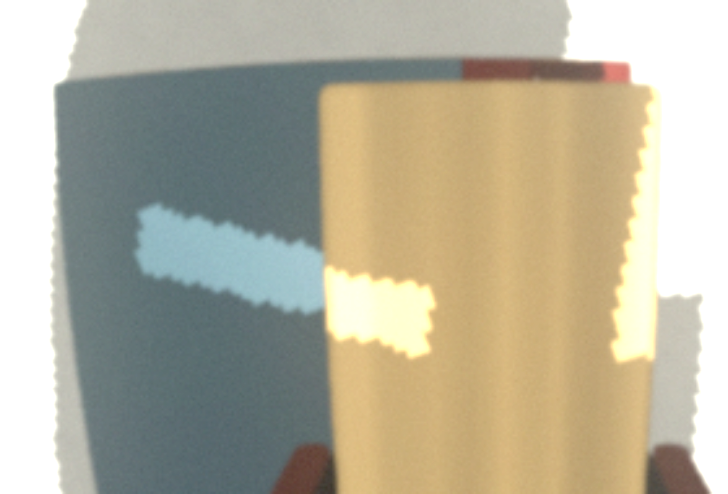

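```bash
python3 - <<'E'
from h import *
C=np.array([546.9,-320.1]); n=np.array([.3216,.9469]);d=np.array([.9469,-.3216])
f=lambda u,v,z:np.array([round(float(a@(hit('w8',(90+u/2.6,70+v/2.6),z)[:2]-C)),1) for a in(n,d)])
print('spine corner',f(629,66,36),'fore corner',f(56,87,36),'fore',f(68,250,36),'redblue',f(462,60,36),'groove',f(508,70,36),f(605,70,36))
print('board',f(319,95,62.3),f(659,95,67.3),'end',f(490,84,64.8))
E
```

```text
spine corner [ 64.3 -86.4] fore corner [-63.6 -86.5] fore [-63.2 -48.9] redblue [ 27.9 -87.1] groove [ 37.8 -84.9] [ 58.9 -85.3]
board [  0.5 -79.4] [ 62.4 -79.4] end [ 31.7 -80.8]
```

```bash
python3 -m jog '{"delta_rot":[[0,0,0],[0,0,0],[0,0,0],[0,0,0],[0,0,0]],"translation":[[1.2,0.6,4],[1.2,0.6,8],[1.2,0.6,10],[1.2,0.6,11.3],[1.2,0.6,11.3]],"hand":[-0.3,-0.3,-0.3,-0.3,-0.3]}'
python3 -m jog '{"delta_rot":[[0,0,0],[0,0,0],[0,0,0],[0,0,0]],"translation":[[0,0,0.3],[0,0,0.6],[0,0,0.6],[0,0,0.6]],"hand":[-0.3,-0.3,-0.3,-0.3]}'
python3 - <<'E'
from h import *
C=np.array([546.9,-320.1]); n=np.array([.3216,.9469]);d=np.array([.9469,-.3216])
p,M=pose(); t=p[:2]-C; print(p,'tcp',n@t,d@t,M[2].round(3),yaw_now(),get_obs()['ft_force'])
E
```

```text
t: 13.45
ee_pos: [558.3, -289.7, 46.1]
orientation: [0.512, 3.084, 0.12]
ft_force: [-0.7, -0.4, -1.5]
width: 63.9
t: 13.85
ee_pos: [558.5, -289.7, 45.8]
orientation: [0.511, 3.083, 0.12]
ft_force: [-0.3, -0.7, 0.4]
width: 63.7
[ 558.5240504  -289.73193912   45.83198679] tcp 32.49381145330581 1.2404449496214651 [-0.001  0.078 -0.997] 161.15926418690358 [-0.31126577 -0.73504569  0.404888  ]
```

```bash
python3 -m jog '{"delta_rot":[[0,0,0],[0,0,0],[0,0,0],[0,0,0],[0,0,0]],"translation":[[0,0,0.2],[0,0,0],[0,0,0],[0,0,-10],[0,0,-50]],"hand":[1,1,1,1,1]}'
python3 -m jog '{"delta_rot":[[0.078,0,0],[0.078,0,0],[0.078,0,0],[0.078,0,0],[0.078,0,0]],"translation":[[0,0,-40],[0,0,-90],[0,0,-90],[0,0,-90],[0,0,-90]],"hand":[1,1,1,1,1]}'
python3 - <<'E'
from h import *
snap('wrist','w9'); p,M=pose(); print(p,yaw_now())
im=cv2.imread('pics/w9.png'); H,S,V=cv2.split(cv2.cvtColor(im,cv2.COLOR_BGR2HSV))
C=np.array([546.9,-320.1]); n=np.array([.3216,.9469]);d=np.array([.9469,-.3216])
f=lambda u,v,z:np.array([round(float(a@(hit('w9',(u,v),z)[:2]-C)),1) for a in(n,d)])
m=((H>10)&(H<34)&(S>70)&(V>60)); cs,_=cv2.findContours(m[:260,150:400].astype(np.uint8),0,1); c=max(cs,key=cv2.contourArea)[:,0]+[150,0]; print(c.min(0),c.max(0))
x0,y0=c.min(0)
for r in (y0+15,y0+40,y0+70):
    q=np.where(m[r,150:400])[0]+150; print(r,q[0],q[-1],f(q[0]-.5,r,50),f(q[-1]+.5,r,55))
a=im[60:250,130:380]; b=cv2.resize(a,None,fx=3,fy=3,interpolation=2); cv2.imwrite('pics/w9c.png',cv2.convertScaleAbs(b,alpha=1.3))
E
```

```text
t: 14.35
ee_pos: [554.6, -291.7, 92.9]
orientation: [0.513, 3.09, 0.124]
ft_force: [-0.0, 1.1, -0.3]
width: 87.8
t: 14.85
ee_pos: [554.0, -299.6, 184.6]
orientation: [-0.514, -3.099, -0.0]
ft_force: [0.0, 0.3, -0.1]
width: 87.6
[ 553.76370457 -299.45698321  183.94525119] 161.14407475855123
[255 104] [324 259]
119 256 324 [  2.2 -73.6] [ 63.9 -74. ]
144 256 324 [  2.  -50.7] [ 64.3 -51.4]
174 256 323 [  1.6 -22.8] [ 64.1 -23.8]
```

View pics/w9c.png

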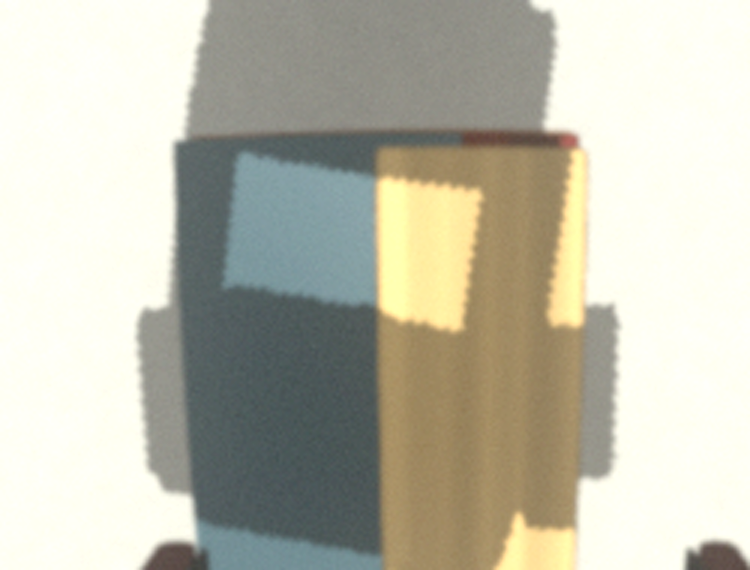

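```bash
python3 - <<'E'
from h import *
C=np.array([546.9,-320.1]); n=np.array([.3216,.9469]);d=np.array([.9469,-.3216])
f=lambda u,v,z:np.array([round(float(a@(hit('w9',(130+u/3,60+v/3),z)[:2]-C)),1) for a in(n,d)])
print('board end',f(480,148,53),'book end',f(450,133,36),'spinecorner',f(578,136,36),'fore corner',f(176,143,36),'board',f(377,160,50),f(586,160,55))
go([(712,-168,160,132)])
E
```

```text
board end [ 33.2 -82.2] book end [ 24.4 -87.3] spinecorner [ 64.7 -86.9] fore corner [-63.5 -86.7] board [  2.4 -78.8] [ 64.6 -79.1]
now [ 553.8 -299.5  183.9] 161.14
(712, -168, 160, 132) rot [-0.0, -0.0016, 0.5087] tr [-107.3, 175.5, 23.8] rows>=4.1
```

```bash
python3 -m jog '{"delta_rot":[[0,0,0.509],[0,0,0.509],[0,0,0.509],[0,0,0.509],[0,0,0.509]],"translation":[[-107,175,24],[-107,175,24],[-107,175,24],[-107,175,24],[-107,175,24]],"hand":[0.5,0.5,0.5,0.5,0.5]}'
python3 -m jog '{"delta_rot":[[0,0,0],[0,0,0]],"translation":[[0,0,0],[0,0,0]],"hand":[0.5,0.5]}'
python3 - <<'E'
from h import *
snap('wrist','w10'); print(pose()[0],yaw_now())
E
```

```text
t: 15.4
ee_pos: [714.8, -164.6, 158.2]
orientation: [-1.274, -2.87, -0.001]
ft_force: [-0.2, -1.1, -0.9]
width: 65.9
t: 15.6
ee_pos: [711.2, -169.3, 159.9]
orientation: [-1.277, -2.869, 0.001]
ft_force: [0.1, -0.2, -0.1]
width: 66.0
[ 711.13616226 -169.89291427  160.49841199] 131.95892531476167
```

View pics/w10.png

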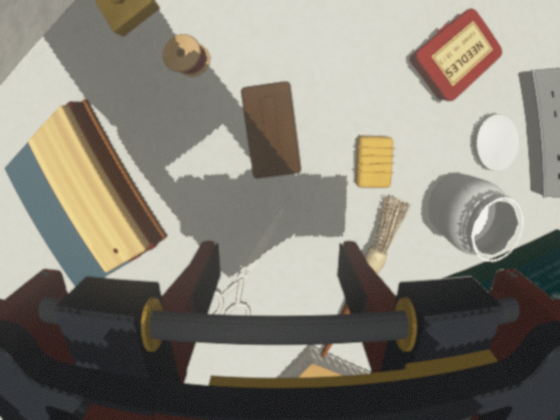

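```bash
python3 - <<'E'
from h import *
im=cv2.imread('pics/w10.png'); H,S,V=cv2.split(cv2.cvtColor(im,cv2.COLOR_BGR2HSV))
c=rect('w10',(S>70)&(V<150)&((H<20)|(H>170)),(225,65,320,200),34)
rr=cv2.minAreaRect(np.array([hit('w10',p,34)[:2] for p in c],np.float32)); x,y=rr[0]
print([hit('w10',p,34)[:2].round(1).tolist() for p in((242,87),(290,82),(300,173),(252,178))])
# knob weight from w7 (yaw 161)
im=cv2.imread('pics/w7.png'); H,S,V=cv2.split(cv2.cvtColor(im,cv2.COLOR_BGR2HSV))
rect('w7',(H>15)&(H<34)&(S>90)&(V>150),(395,0,500,90),25)
print('knob',hit('w7',(459,31),42),hit('w1',(429,10),42))
E
```

```text
px [242  83] [299 174] c [ 663.3 -125.1] size [41.5 80. ] ang 49.84 [[619.0, -115.0], [681.0, -167.0], [707.0, -135.0], [646.0, -83.0]]
[[619.1, -113.5], [647.4, -82.5], [708.7, -136.6], [679.6, -168.9]]
px [418   0] [477  68] c [ 459.6 -122.1] size [48.9 49.5] ang 74.18 [[429.0, -139.0], [477.0, -152.0], [490.0, -105.0], [442.0, -92.0]]
knob [ 460.38161093 -123.97861712   42.        ] [ 461.86854574 -123.09068312   42.        ]
```

```bash
python3 - <<'E'
from h import *
go([(663.4,-125,70,139),(663.4,-125,6,139)])
E
```

```text
now [ 711.1 -169.9  160.5] 131.96
(663.4, -125, 70, 139) rot [-0.001, -0.0006, -0.1229] tr [65.2, -5.4, 90.5] rows>=2.2
(663.4, -125, 6, 139) rot [0.0, 0.0, 0.0] tr [0.0, 0.0, 64.0] rows>=1.3
```

```bash
python3 -m jog '{"delta_rot":[[0,0,-0.123],[0,0,-0.123],[0,0,-0.123],[0,0,-0.123],[0,0,-0.123]],"translation":[[65,-6,90],[65,-6,90],[65,-6,90],[65,-6,90],[65,-6,90]],"hand":[0.5,0.5,0.5,0.5,0.5]}'
python3 -m jog '{"delta_rot":[[0,0,0],[0,0,0],[0,0,0],[0,0,0],[0,0,0]],"translation":[[0,0,25],[0,0,45],[0,0,60],[0,0,65],[0,0,65]],"hand":[0.5,0.5,0.5,0.5,0.5]}'
python3 -m jog '{"delta_rot":[[0,0,0],[0,0,0],[0,0,0],[0,0,0],[0,0,0]],"translation":[[0,0,0],[0,0,0],[0,0,0],[0,0,0],[0,0,0]],"hand":[-0.7,-0.7,-0.7,-0.7,-0.7]}'
python3 -m jog '{"delta_rot":[[0,0,0],[0,0,0],[0,0,0],[0,0,0],[0,0,0]],"translation":[[0,0,0],[0,0,0],[0,0,-15],[0,0,-50],[0,0,-94]],"hand":[-0.7,-0.7,-0.7,-0.7,-0.7]}'
python3 - <<'E'
from h import *
C=np.array([546.9,-320.1]); n=np.array([.3216,.9469]);d=np.array([.9469,-.3216])
t=C+32.5*n+0*d; go([(t[0],t[1],115,161.2)]); print(get_obs()['ft_force'])
E
```

```text
t: 16.15
ee_pos: [666.7, -126.1, 73.3]
orientation: [1.099, 2.938, 0.0]
ft_force: [0.4, -0.2, 0.4]
width: 66.0
t: 16.65
ee_pos: [665.4, -125.2, 6.5]
orientation: [1.099, 2.941, -0.0]
ft_force: [-0.5, -0.3, 0.0]
width: 65.7
t: 17.15
ee_pos: [664.6, -125.4, 7.3]
orientation: [1.098, 2.942, -0.002]
ft_force: [-4.2, -3.8, 6.0]
width: 44.7
t: 17.65
ee_pos: [662.2, -123.7, 98.8]
orientation: [-1.097, -2.938, 0.001]
ft_force: [0.3, 0.4, -8.5]
width: 44.4
now [ 662.2 -123.7   98.8] 139.04
(np.float64(557.352), np.float64(-289.32575), 115, 161.2) rot [-0.0015, -0.0052, -0.3868] tr [-29.3, -193.9, -15.8] rows>=3.9
[ 0.28805014  0.40429251 -8.5032128 ]
```

```bash
python3 -m jog '{"delta_rot":[[0,0,-0.387],[0,0,-0.387],[0,0,-0.387],[0,0,-0.387],[0,0,-0.387]],"translation":[[-29,-194,-16],[-29,-194,-16],[-29,-194,-16],[-29,-194,-16],[-29,-194,-16]],"hand":[-0.7,-0.7,-0.7,-0.7,-0.7]}'
python3 -m jog '{"delta_rot":[[-0.078,0,0],[-0.078,0,0],[-0.078,0,0]],"translation":[[0,0,0],[0,0,10],[0,0,20]],"hand":[-0.7,-0.7,-0.7]}'
python3 -m jog '{"delta_rot":[[0,0,0],[0,0,0]],"translation":[[0,0,0],[0,0,0]],"hand":[-0.7,-0.7]}'
cat > lea.py <<'E'
from h import *
import sys
fn=sys.argv[1]; snap('wrist',fn); p,M=pose()
C=np.array([546.9,-320.1]); n=np.array([.3216,.9469]);d=np.array([.9469,-.3216])
im=cv2.imread(f'pics/{fn}.png'); H,S,V=cv2.split(cv2.cvtColor(im,cv2.COLOR_BGR2HSV))
f=lambda u,v,z:np.array([round(float(a@(hit(fn,(u,v),z)[:2]-C)),1) for a in(n,d)])
t=p[:2]-C; print(p,yaw_now(),M[2].round(3),'tcp',n@t,d@t,get_obs()['ft_force'],get_obs()['width'])
m=(V<110)&(H<20)&(S>60)
for r in range(130,260,15):
    q=np.where(m[r,200:360])[0]+200; print(r,(q[0],q[-1],len(q),f(q[0]-.5,r,p[2]+27),f(q[-1]+.5,r,p[2]+27)) if len(q) else '-')
cv2.imwrite(f'pics/{fn}c.png',cv2.convertScaleAbs(cv2.resize(im[60:280,150:400],None,fx=2.5,fy=2.5),alpha=1.4))
E
python3 lea.py w11
```

```text
t: 18.15
ee_pos: [555.9, -294.3, 116.8]
orientation: [-0.52, -3.098, 0.002]
ft_force: [0.8, 1.3, -9.1]
width: 45.0
t: 18.45
ee_pos: [559.2, -290.0, 95.5]
orientation: [0.511, 3.084, 0.118]
ft_force: [0.2, 0.6, -9.2]
width: 45.0
t: 18.65
ee_pos: [559.2, -288.9, 95.3]
orientation: [0.508, 3.086, 0.12]
ft_force: [0.3, 0.1, -8.8]
width: 44.6
[ 559.62402942 -289.18337579   95.83984292] 161.28842927094487 [-0.     0.077 -0.997] tcp 33.36699932579827 2.1055971090791736 [ 0.48081164 -0.13872849 -7.84376367] 44.86170113400645
130 -
145 -
160 -
175 -
190 (np.int64(235), np.int64(321), 87, array([ 13.8, -44.5]), array([ 51. , -43.8]))
205 (np.int64(230), np.int64(326), 71, array([ 11.4, -37.9]), array([ 53.5, -37. ]))
220 (np.int64(230), np.int64(325), 96, array([ 11.1, -31.2]), array([ 53.3, -30.1]))
235 (np.int64(231), np.int64(324), 94, array([ 11.3, -24.2]), array([ 53.2, -23. ]))
250 (np.int64(218), np.int64(338), 119, array([  5. , -17.1]), array([ 60.3, -15.3]))
```

View pics/w11c.png

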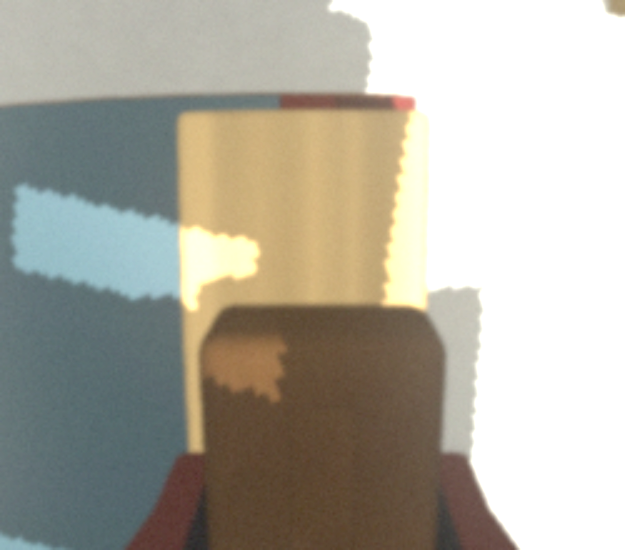

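```bash
python3 - <<'E'
from h import *
C=np.array([546.9,-320.1]); n=np.array([.3216,.9469]);d=np.array([.9469,-.3216])
f=lambda u,v,z:np.array([round(float(a@(hit('w11',(150+u/2.5,60+v/2.5),z)[:2]-C)),1) for a in(n,d)])
for z in (89,95,106,115,122): print(z,f(325,307,z),f(325,348,z))
print('board',f(180,150,50),f(426,150,55),'end',f(300,110,53))
E
```

```text
89 [ 35.8 -40. ] [ 35.9 -31.1]
95 [ 35.4 -41.3] [ 35.4 -32.6]
106 [ 34.4 -43.6] [ 34.5 -35.6]
115 [ 33.7 -45.5] [ 33.7 -38. ]
122 [ 33.1 -47. ] [ 33.1 -39.8]
board [  2.5 -73. ] [ 63.9 -72.8] end [ 32.5 -82.5]
```

```bash
python3 -m jog '{"delta_rot":[[0,0,0],[0,0,0],[0,0,0],[0,0,0],[0,0,0]],"translation":[[2.1,-5.2,10],[2.1,-5.2,20],[2.1,-5.2,28],[2.1,-5.2,32],[2.1,-5.2,32]],"hand":[-0.7,-0.7,-0.7,-0.7,-0.7]}'
python3 -m jog '{"delta_rot":[[0,0,0],[0,0,0],[0,0,0]],"translation":[[0,0,0],[0,0,0],[0,0,0]],"hand":[-0.7,-0.7,-0.7]}'
python3 lea.py w12
```

```text
t: 19.2
ee_pos: [556.1, -291.6, 62.9]
orientation: [0.51, 3.085, 0.121]
ft_force: [-0.2, 0.0, -8.7]
width: 44.9
t: 19.5
ee_pos: [556.9, -292.2, 64.4]
orientation: [0.51, 3.083, 0.119]
ft_force: [-0.4, -0.4, -8.0]
width: 45.0
[ 556.84607505 -292.15579044   64.3949475 ] 161.21745472852032 [-0.002  0.078 -0.997] tcp 29.65902977204616 0.43108067087015345 [-0.17400819  0.13842853 -8.24335805] 44.823015691058025
130 -
145 -
160 -
175 -
190 (np.int64(235), np.int64(321), 87, array([ 10. , -45.6]), array([ 47.3, -44.9]))
205 (np.int64(230), np.int64(327), 77, array([  7.6, -39. ]), array([ 50.2, -38.1]))
220 (np.int64(230), np.int64(326), 97, array([  7.3, -32.3]), array([ 50.1, -31.1]))
235 (np.int64(232), np.int64(326), 95, array([  7.8, -25.3]), array([ 50.4, -24. ]))
250 (np.int64(218), np.int64(339), 122, array([  1.1, -18.1]), array([ 57.1, -16.2]))
```

```bash
python3 -m jog '{"delta_rot":[[0,0,0],[0,0,0],[0,0,0],[0,0,0],[0,0,0]],"translation":[[0.3,0.8,1],[0.3,0.8,2],[0.3,0.8,3],[0.3,0.8,3.5],[0.3,0.8,3.5]],"hand":[-0.7,-0.7,-0.7,-0.7,-0.7]}'
python3 -m jog '{"delta_rot":[[0,0,0],[0,0,0],[0,0,0]],"translation":[[0,0,0.4],[0,0,0.8],[0,0,0.8]],"hand":[-0.7,-0.7,-0.7]}'
python3 -c "
from h import *
print(pose()[0],get_obs()['ft_force'])"
```

```text
t: 20.05
ee_pos: [556.6, -290.8, 60.4]
orientation: [0.51, 3.084, 0.12]
ft_force: [0.3, 0.5, -8.3]
width: 44.8
t: 20.35
ee_pos: [556.7, -290.8, 59.8]
orientation: [0.51, 3.084, 0.12]
ft_force: [1.0, -0.3, -8.6]
width: 45.3
[ 556.71780406 -290.83548907   59.77141923] [ 0.99084929 -0.29687479 -8.55366503]
```

Not touching yet, so I'll carry on down in small steps.

```bash
for i in 1; do :; done
python3 -m jog '{"delta_rot":[[0,0,0],[0,0,0],[0,0,0]],"translation":[[0,0,0.3],[0,0,0.6],[0,0,0.6]],"hand":[-0.7,-0.7,-0.7]}'
python3 -m jog '{"delta_rot":[[0,0,0],[0,0,0],[0,0,0]],"translation":[[0,0,0.3],[0,0,0.5],[0,0,0.5]],"hand":[-0.7,-0.7,-0.7]}'
```

```text
t: 20.65
ee_pos: [556.7, -290.9, 59.7]
orientation: [0.51, 3.084, 0.12]
ft_force: [-2.8, 0.4, -0.3]
width: 44.6
t: 20.95
ee_pos: [556.8, -290.9, 59.6]
orientation: [0.51, 3.083, 0.12]
ft_force: [-4.6, 1.4, 5.2]
width: 45.1
```

```bash
python3 -m jog '{"delta_rot":[[0,0,0],[0,0,0],[0,0,0],[0,0,0]],"translation":[[0,0,-0.5],[0,0,-0.5],[0,0,-0.5],[0,0,-0.5]],"hand":[-0.7,-0.7,0.5,0.5]}'
python3 -m jog '{"delta_rot":[[0,0,0],[0,0,0],[0,0,0],[0,0,0],[0,0,0]],"translation":[[0,0,0],[0,0,-5],[0,0,-25],[0,0,-60],[0,0,-100]],"hand":[0.5,0.5,0.5,0.5,0.5]}'
python3 - <<'E'
from h import *
print(pose()[0])
snap('wrist','w13'); snap('side','s13')
b=cv2.imread('pics/w13.png')[60:260,150:400]; a=cv2.imread('pics/s13.png')[230:350,230:400]
o=np.zeros((600,800,3),np.uint8); a=cv2.resize(a,None,fx=2.3,fy=2.3,interpolation=2); b=cv2.resize(b,None,fx=1.6,fy=1.6,interpolation=2)
o[:a.shape[0],:a.shape[1]]=a; o[:320,400:]=b; cv2.imwrite('pics/c13.png',o)
go([(460.6,-123.5,90,164)])
E
```

```text
t: 21.35
ee_pos: [557.6, -291.2, 59.4]
orientation: [0.51, 3.082, 0.119]
ft_force: [-0.4, 0.3, 0.1]
width: 57.1
t: 21.85
ee_pos: [553.5, -297.7, 159.1]
orientation: [0.51, 3.086, 0.121]
ft_force: [1.7, -0.2, 0.6]
width: 65.6
[ 553.46535881 -297.73234523  159.12422802]
now [ 557.3 -300.3  164.8] 161.2
(460.6, -123.5, 90, 164) rot [0.0753, 0.0127, -0.0484] tr [149.3, 130.3, 83.3] rows>=4.3
```

View pics/c13.png

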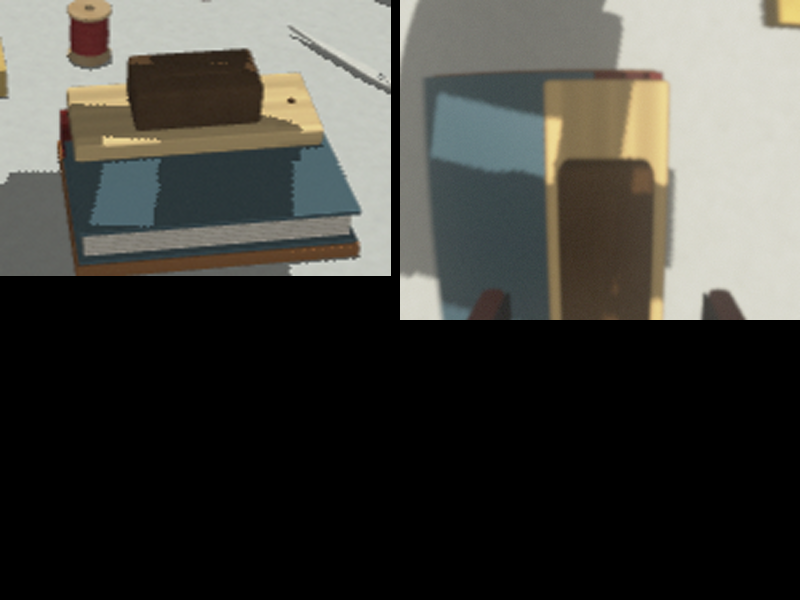

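All in place: the board lies sloped and flush, and the leather sits mid-board, along it. I've now viewed 16 pictures, so from here I work by numbers. Next is the knob weight, measured from a view directly above it.

```bash
python3 - <<'E'
from h import *
C=np.array([546.9,-320.1]); n=np.array([.3216,.9469]);d=np.array([.9469,-.3216])
f=lambda u,v,z:np.array([round(float(a@(hit('w13',(150+(u-400)/1.6,60+v/1.6),z)[:2]-C)),1) for a in(n,d)])
print('leather end bottom',f(607,160,53),'leather top sides',f(558,200,87),f(653,200,87),'board',f(545,100,50),f(668,100,55),f(607,80,53))
go([(536,-145,150,164)])
E
```

```text
leather end bottom [ 33.4 -40.9] leather top sides [  8.1 -27.5] [ 52.1 -26.7] board [  1.7 -72.4] [ 64.7 -72.4] [ 33.4 -82.4]
now [ 557.3 -300.3  164.8] 161.2
(536, -145, 150, 164) rot [0.0753, 0.0127, -0.0484] tr [70.4, 138.7, 24.6] rows>=3.1
```

```bash
python3 -m jog '{"delta_rot":[[0.075,0.013,-0.048],[0.075,0.013,-0.048],[0.075,0.013,-0.048],[0.075,0.013,-0.048],[0.075,0.013,-0.048]],"translation":[[35,70,-10],[70,139,25],[70,139,25],[70,139,25],[70,139,25]],"hand":[-0.1,-0.1,-0.1,-0.1,-0.1]}'
python3 -m jog '{"delta_rot":[[0,0,0],[0,0,0]],"translation":[[0,0,0],[0,0,0]],"hand":[-0.1,-0.1]}'
cat > knob.py <<'E'
from h import *
import sys
fn=sys.argv[1]; zt=float(sys.argv[2]); snap('wrist',fn); p,M=pose(); print(p,yaw_now(),M[2].round(4))
im=cv2.imread(f'pics/{fn}.png'); H,S,V=cv2.split(cv2.cvtColor(im,cv2.COLOR_BGR2HSV))
u,v=proj(fn,(460.5,-123.5,25)).astype(int); print(u,v)
c=rect(fn,(H>13)&(H<34)&(S>90)&(V>50),(max(u-60,0),max(v-60,0),u+60,v+60),zt)
g=cv2.medianBlur(cv2.cvtColor(im,cv2.COLOR_BGR2GRAY)[v-40:v+40,u-40:u+40],3); g=cv2.resize(g,None,fx=4,fy=4,interpolation=2)
cir=cv2.HoughCircles(g,cv2.HOUGH_GRADIENT,1.5,40,param1=60,param2=25,minRadius=22,maxRadius=48)
if cir is not None:
    for x in cir[0][:4]: q=(u-40+x[0]/4,v-40+x[1]/4); print('circle',q,x[2]/4,hit(fn,q,42).round(1))
E
python3 knob.py w14 25
```

```text
t: 22.45
ee_pos: [532.6, -141.0, 144.2]
orientation: [-0.431, -3.101, -0.007]
ft_force: [0.7, -0.0, 0.3]
width: 39.6
t: 22.65
ee_pos: [533.9, -144.0, 145.0]
orientation: [-0.438, -3.103, -0.006]
ft_force: [0.9, -0.1, -0.1]
width: 39.7
[ 533.75291513 -144.04645273  144.95926559] 163.9020098716716 [ 0.0089  0.0029 -1.    ]
276 117
px [251  88] [307 142] c [ 459.2 -120.5] size [48.3 47.3] ang 73.96 [[430.0, -137.0], [475.0, -150.0], [489.0, -104.0], [443.0, -91.0]]
```

```bash
python3 - <<'E'
from h import *
go([(459,-121.5,75,164),(459,-121.5,28,164)])
E
```

```text
now [ 533.8 -144.   145. ] 163.9
(459, -121.5, 75, 164) rot [0.0029, -0.0089, -0.0017] tr [77.4, 0.7, 70.7] rows>=2.1
(459, -121.5, 28, 164) rot [0.0, 0.0, 0.0] tr [0.0, 0.0, 47.0] rows>=0.9
```

```bash
python3 -m jog '{"delta_rot":[[0.003,-0.009,0],[0.003,-0.009,0],[0.003,-0.009,0],[0.003,-0.009,0],[0.003,-0.009,0]],"translation":[[77.5,0.7,30],[77.5,0.7,70],[77.5,0.7,70],[77.5,0.7,70],[77.5,0.7,70]],"hand":[-0.1,-0.1,-0.1,-0.1,-0.1]}'
python3 - <<'E'
from h import *
snap('wrist','w15'); p,M=pose(); go([(459,-121.5,28,164)])
im=cv2.imread('pics/w15.png'); H,S,V=cv2.split(cv2.cvtColor(im,cv2.COLOR_BGR2HSV))
u,v=proj('w15',(459,-121.5,42)); print('expected knob top px',u,v, 'tcp px',proj('w15',p))
m=(H>13)&(H<34)&(S>90)&(V>50)
for r in range(int(v)-50,int(v)+40,8):
    q=np.where(m[r,180:380])[0]+180; print(r,(q[0],q[-1],len(q)) if len(q) else '-')
E
```

```text
t: 23.2
ee_pos: [460.7, -121.3, 76.5]
orientation: [0.438, 3.109, -0.0]
ft_force: [0.2, -0.5, 0.8]
width: 39.8
now [ 461.1 -121.3   76.7] 163.96
(459, -121.5, 28, 164) rot [0.0, 0.0028, -0.0007] tr [2.1, -0.8, 48.7] rows>=1.0
expected knob top px 275.77667438696574 234.38468497894416 tcp px [276.71427    260.46932998]
184 -
192 (np.int64(242), np.int64(312), 71)
200 (np.int64(242), np.int64(312), 71)
208 (np.int64(243), np.int64(312), 70)
216 (np.int64(243), np.int64(312), 70)
224 (np.int64(243), np.int64(311), 69)
232 (np.int64(243), np.int64(311), 69)
240 (np.int64(244), np.int64(311), 68)
248 (np.int64(244), np.int64(311), 68)
256 (np.int64(246), np.int64(306), 55)
264 -
272 -
```

```bash
python3 - <<'E'
from h import *
p,M=pose(); im=cv2.imread('pics/w15.png'); H,S,V=cv2.split(cv2.cvtColor(im,cv2.COLOR_BGR2HSV))
m=(H>13)&(H<34)&(S>90)&(V>50); r=np.where(m[150:260,277])[0]+150; print(r[0])
for u,v,z in((277,r[0]-.5,0),(242.5,230,25),(311.5,230,25)): print(M.T@(hit('w15',(u,v),z)-p))
print(im[185:262:3,277,:].tolist())
E
```

```text
185
[25.82540498 -0.15407067 76.67441181]
[ -1.2885553  -24.29169349  51.74846515]
[-1.28008205 24.11203513 51.74938924]
[[62, 88, 100], [62, 91, 104], [63, 101, 118], [71, 110, 131], [66, 108, 126], [68, 109, 128], [64, 108, 126], [65, 108, 126], [64, 105, 126], [63, 105, 124], [65, 106, 124], [64, 105, 123], [58, 89, 103], [65, 104, 124], [68, 110, 129], [67, 111, 130], [66, 107, 125], [65, 105, 123], [63, 100, 117], [65, 103, 120], [66, 105, 125], [68, 109, 126], [71, 112, 129], [72, 110, 129], [88, 109, 118], [111, 118, 120]]
```

```bash
python3 -m jog '{"delta_rot":[[0,0,0],[0,0,0],[0,0,0],[0,0,0],[0,0,0]],"translation":[[0.8,0,20],[0.8,0,38],[0.8,0,45],[0.8,0,48],[0.8,0,48]],"hand":[-0.1,-0.1,-0.1,-0.1,-0.1]}'
python3 -m jog '{"delta_rot":[[0,0,0],[0,0,0],[0,0,0],[0,0,0],[0,0,0]],"translation":[[0,0,0],[0,0,0],[0,0,0],[0,0,0],[0,0,0]],"hand":[-1,-1,-1,-1,-1]}'
python3 -m jog '{"delta_rot":[[0,0,0],[0,0,0],[0,0,0],[0,0,0],[0,0,0]],"translation":[[0,0,0],[0,0,-10],[0,0,-40],[0,0,-70],[0,0,-70]],"hand":[-1,-1,-1,-1,-1]}'
python3 - <<'E'
from h import *
C=np.array([546.9,-320.1]); n=np.array([.3216,.9469]);d=np.array([.9469,-.3216])
t=C-33*n; go([(490,-220,110,162),(t[0],t[1],90,161.2)]); print(get_obs()['ft_force'],get_obs()['moment'])
E
```

```text
t: 23.75
ee_pos: [458.3, -120.1, 27.9]
orientation: [-0.437, -3.111, -0.0]
ft_force: [0.8, 0.4, 0.3]
width: 39.2
t: 24.25
ee_pos: [457.6, -120.0, 27.8]
orientation: [-0.437, -3.111, 0.0]
ft_force: [-1.5, -1.0, 5.0]
width: 13.3
t: 24.75
ee_pos: [459.3, -120.3, 100.4]
orientation: [0.437, 3.107, -0.001]
ft_force: [0.8, 0.0, -6.1]
width: 13.0
now [ 459.3 -120.3  100.4] 163.99
(490, -220, 110, 162) rot [0.0002, 0.0044, 0.0347] tr [-57.0, -87.3, -9.4] rows>=2.1
(np.float64(536.2872), np.float64(-351.34770000000003), 90, 161.2) rot [0.0, 0.0, 0.014] tr [-84.6, -110.6, 20.0] rows>=2.8
[ 0.78235298  0.04401775 -6.13963408] [ 0.11351355 -0.09014677  0.06376021]
```

```bash
python3 -m jog '{"delta_rot":[[0,0.004,0.035],[0,0.004,0.035],[0,0.004,0.035],[0,0.004,0.035]],"translation":[[-20,-30,-40],[-57,-87,-55],[-57,-87,-55],[-57,-87,-55]],"hand":[-1,-1,-1,-1]}'
python3 -m jog '{"delta_rot":[[0,0,0.014],[0,0,0.014],[0,0,0.014],[0,0,0.014],[0,0,0.014]],"translation":[[-30,-40,0],[-60,-80,0],[-85,-110,0],[-85,-110,10],[-85,-110,30]],"hand":[-1,-1,-1,-1,-1]}'
python3 - <<'E'
from h import *
C=np.array([546.9,-320.1]); n=np.array([.3216,.9469]);d=np.array([.9469,-.3216])
t=C-33*n; go([(t[0],t[1],85,161.2)])
E
```

```text
t: 25.15
ee_pos: [489.5, -222.0, 152.5]
orientation: [-0.495, -3.1, 0.0]
ft_force: [0.7, 0.4, -5.4]
width: 12.9
t: 25.65
ee_pos: [534.8, -350.1, 120.7]
orientation: [-0.515, -3.094, -0.002]
ft_force: [0.8, 0.6, -5.2]
width: 13.2
now [ 534.8 -350.1  120.7] 161.11
(np.float64(536.2872), np.float64(-351.34770000000003), 85, 161.2) rot [0.0003, -0.0054, -0.0016] tr [-2.0, -0.7, 35.7] rows>=0.7
```

```bash
python3 -m jog '{"delta_rot":[[0,-0.005,0],[0,-0.005,0],[0,-0.005,0],[0,-0.005,0],[0,-0.005,0]],"translation":[[-2,-0.7,15],[-2,-0.7,30],[-2,-0.7,42],[-2,-0.7,48],[-2,-0.7,48]],"hand":[-1,-1,-1,-1,-1]}'
python3 -m jog '{"delta_rot":[[0,0,0],[0,0,0]],"translation":[[0,0,0],[0,0,0]],"hand":[-1,-1]}'
cat > fin.py <<'E'
from h import *
import sys
fn=sys.argv[1]; foot=float(sys.argv[2]); snap('wrist',fn); p,M=pose()
C=np.array([546.9,-320.1]); n=np.array([.3216,.9469]);d=np.array([.9469,-.3216])
im=cv2.imread(f'pics/{fn}.png'); H,S,V=cv2.split(cv2.cvtColor(im,cv2.COLOR_BGR2HSV))
f=lambda u,v,z:np.array([round(float(a@(hit(fn,(u,v),z)[:2]-C)),1) for a in(n,d)]).tolist()
t=p[:2]-C; print(p,yaw_now(),M[2].round(3),'tcp',n@t,d@t,get_obs()['ft_force'],get_obs()['width'])
pr=lambda a,b,z: proj(fn,np.append(C+a*n+b*d,z)).round(1)
print('pred body top corners',[pr(a,b,foot+25) for a,b in((-57,-25),(-7,-25))],'fore',pr(-65,-40,36),'bookend',pr(-32,-88,36),'board',pr(1.5,-60,50))
G=im.astype(int)
m=(H>13)&(H<34)&(S>80)&(V>40)
def runs(x):
    q=np.where(x)[0]; return [(int(s[0]),int(s[-1])) for s in np.split(q,np.where(np.diff(q)>2)[0]+1) if len(s)>5] if len(q) else []
for r in range(80,260,12):
    print(r,[(a,b,f(a-.5,r,foot+25),f(b+.5,r,foot+25)) for a,b in runs(m[r])][:3])
u=int(pr(-32,-25,foot)[0]); q=runs(m[60:270,u]); print('col',u,[(a+60,f(u,a+59.5,foot)) for a,b in q])
# fore edge: blue-grey cover (B>R) mask
bl=(G[:,:,0]-G[:,:,2]>5)
for r in (110,125,140): print('cover',r,[(a,b,f(a-.5,r,36),f(b+.5,r,36)) for a,b in runs(bl[r,:400])][:3])
print('bookend',u,[(a+60,f(u,a+59.5,36)) for a,b in runs(bl[60:200,u])])
E
python3 fin.py w16 44.3
```

```text
t: 26.15
ee_pos: [535.8, -350.5, 72.7]
orientation: [-0.513, -3.097, -0.001]
ft_force: [-0.3, -0.9, -4.8]
width: 13.0
t: 26.35
ee_pos: [536.9, -351.7, 74.8]
orientation: [0.513, 3.098, -0.001]
ft_force: [-0.3, 0.0, -5.4]
width: 12.7
[ 536.92963887 -351.67027235   74.83733718] 161.1856984531417 [-0.001 -0.001 -1.   ] tcp -33.10035902881494 0.7120646365977386 [ 0.15182403  0.02527389 -4.82002609] 12.907422825935756
pred body top corners [array([232.3, 212.1]), array([324.6, 212. ])] fore [226.2 173.7] bookend [278.4  96.2] board [336.3 144.2]
80 []
92 []
104 []
116 [(336, 436, [-2.7, -76.4], [54.9, -79.9])]
128 [(336, 435, [-2.6, -70.2], [54.6, -73.2])]
140 [(335, 435, [-3.0, -63.9], [55.0, -66.5])]
152 [(335, 433, [-2.8, -57.7], [54.3, -59.7]), (546, 559, [145.9, -66.1], [161.7, -67.4])]
164 [(335, 432, [-2.6, -51.3], [54.3, -52.9]), (542, 559, [143.1, -57.7], [163.4, -59.0])]
176 [(334, 432, [-2.9, -44.9], [55.0, -46.1]), (542, 559, [144.8, -49.6], [165.4, -50.6])]
188 [(334, 419, [-2.7, -38.4], [47.3, -39.0]), (422, 433, [48.6, -39.0], [56.5, -39.1])]
200 [(333, 417, [-2.9, -31.8], [46.9, -32.0]), (420, 435, [48.2, -32.0], [58.7, -32.1])]
212 [(237, 320, [-54.7, -25.1], [-9.2, -25.0]), (333, 426, [-2.6, -25.0], [53.7, -24.8]), (429, 434, [55.0, -24.8], [59.1, -24.8])]
224 [(233, 323, [-57.2, -18.2], [-7.3, -18.1]), (332, 394, [-2.8, -18.1], [34.1, -17.8]), (408, 418, [42.3, -17.6], [49.4, -17.5])]
236 [(234, 323, [-57.0, -11.1], [-7.0, -11.1]), (331, 407, [-3.0, -11.0], [43.3, -10.2])]
248 [(235, 249, [-56.8, -3.8], [-48.2, -3.9]), (264, 293, [-40.4, -3.9], [-23.6, -3.9]), (308, 322, [-15.7, -3.9], [-7.2, -3.8])]
col 278 [(206, [-32.3, -21.5])]
cover 110 [(226, 332, [-64.4, -80.1], [1.2, -80.0])]
cover 125 [(226, 332, [-64.6, -70.7], [1.3, -70.7])]
cover 140 [(226, 332, [-64.8, -61.4], [1.5, -61.3])]
bookend 278 [(98, [-32.2, -87.2])]
```

```bash
python3 -m jog '{"delta_rot":[[0,0,0],[0,0,0],[0,0,0],[0,0,0],[0,0,0]],"translation":[[0.5,0.2,4],[0.5,0.2,7],[0.5,0.2,9],[0.5,0.2,9.5],[0.5,0.2,9.5]],"hand":[-1,-1,-1,-1,-1]}'
python3 -m jog '{"delta_rot":[[0,0,0],[0,0,0],[0,0,0]],"translation":[[0,0,0.3],[0,0,0.6],[0,0,0.6]],"hand":[-1,-1,-1]}'
python3 -m jog '{"delta_rot":[[0,0,0],[0,0,0]],"translation":[[0,0,0.3],[0,0,0.3]],"hand":[-1,-1]}'
```

```text
t: 26.9
ee_pos: [535.7, -350.9, 64.7]
orientation: [-0.513, -3.099, -0.0]
ft_force: [-2.4, 2.0, 0.9]
width: 12.9
t: 27.2
ee_pos: [535.8, -350.9, 64.6]
orientation: [-0.513, -3.099, -0.0]
ft_force: [-4.5, 2.1, 5.8]
width: 12.7
t: 27.4
ee_pos: [535.8, -350.9, 64.6]
orientation: [-0.513, -3.099, 0.0]
ft_force: [-4.9, 3.3, 7.8]
width: 13.0
```

```bash
python3 -m jog '{"delta_rot":[[0,0,0],[0,0,0]],"translation":[[0,0,-0.7],[0,0,-0.7]],"hand":[-1,-1]}'
python3 -m jog '{"delta_rot":[[0,0,0],[0,0,0],[0,0,0]],"translation":[[0,0,0],[0,0,0],[0,0,0]],"hand":[-0.4,-0.4,-0.4]}'
python3 -m jog '{"delta_rot":[[0,0,0],[0,0,0],[0,0,0],[0,0,0],[0,0,0]],"translation":[[0,0,-8],[0,0,-25],[0,0,-60],[0,0,-100],[0,0,-100]],"hand":[-0.4,-0.4,-0.4,-0.4,-0.4]}'
python3 fin.py w17 36
```

```text
t: 27.6
ee_pos: [536.0, -351.0, 64.7]
orientation: [0.513, 3.099, -0.0]
ft_force: [-4.5, 1.5, 5.1]
width: 13.0
t: 27.9
ee_pos: [536.5, -351.3, 64.3]
orientation: [0.513, 3.098, -0.001]
ft_force: [0.2, 0.1, -0.4]
width: 26.1
t: 28.4
ee_pos: [539.4, -353.3, 171.7]
orientation: [0.512, 3.089, -0.008]
ft_force: [0.4, 0.1, 0.1]
width: 26.2
[ 538.09504859 -352.41119668  168.94587027] 161.18662855044593 [-0.007 -0.002 -1.   ] tcp -33.42714450850524 2.0538723643653785 [ 0.23824156 -0.77180446  0.3750234 ] 26.31091358856645
pred body top corners [array([250.3, 171.2]), array([309.2, 171.2])] fore [243.8 150.3] bookend [279.7  97.6] board [318.4 129.5]
80 []
92 []
104 [(320, 328, [0.8, -82.0], [8.3, -82.2]), (356, 363, [31.3, -83.2], [38.3, -83.5])]
116 [(319, 388, [0.1, -71.9], [61.0, -74.5])]
128 [(319, 388, [0.2, -61.9], [61.4, -64.1])]
140 [(318, 387, [-0.4, -51.7], [61.0, -53.6]), (481, 502, [159.1, -59.9], [187.5, -62.3])]
152 [(318, 386, [-0.2, -41.5], [60.7, -43.1]), (481, 502, [160.4, -48.3], [189.1, -50.3])]
164 [(318, 386, [-0.0, -31.3], [61.4, -32.5])]
176 [(252, 308, [-56.1, -20.8
[... 228 characters left out ...]
 0.5]), (317, 346, [0.0, 0.5], [26.7, 0.4]), (349, 366, [28.5, 0.4], [45.1, 0.3])]
212 [(253, 307, [-55.9, 11.4], [-7.6, 11.4]), (316, 382, [-0.5, 11.4], [61.3, 11.5])]
224 [(253, 307, [-56.2, 22.6], [-7.3, 22.6]), (316, 362, [-0.1, 22.7], [43.1, 22.9]), (365, 381, [45.0, 22.9], [61.5, 23.1])]
236 [(127, 135, [-181.4, 36.4], [-171.3, 36.1]), (315, 379, [-0.6, 34.2], [60.8, 35.0])]
248 [(115, 127, [-198.0, 49.9], [-182.6, 49.2]), (321, 378, [5.4, 46.1], [61.2, 47.2])]
col 279 [(169, [-32.7, -22.8])]
cover 110 [(244, 308, [-64.7, -77.0], [-6.1, -76.9])]
cover 125 [(244, 314, [-64.8, -63.3], [-0.5, -63.3])]
cover 140 [(244, 312, [-65.1, -49.5], [-2.1, -49.5])]
bookend 279 [(99, [-32.6, -87.2])]
```

```bash
python3 -m jog '{"delta_rot":[[0,0,0],[0,0,0],[0,0,0]],"translation":[[0,0,-40],[0,0,-40],[0,0,-40]],"hand":[-0.4,-0.4,-0.4]}'
python3 - <<'E'
from h import *
snap('side','s18'); a=cv2.imread('pics/side0.png').astype(int); b=cv2.imread('pics/s18.png').astype(int)
for nm,(x0,y0,x1,y1) in dict(reel=(258,228,280,258),wax=(333,208,364,226),tin=(288,174,330,203),sciss=(354,240,445,294)).items():
    print(nm,np.abs(a-b)[y0:y1,x0:x1].mean().round(1))
s=cv2.imread('pics/s13.png').astype(int); print('board/leather vs s13',np.abs(s-b)[245:290,280:380].mean())
m=lambda p:(cv2.inRange(cv2.cvtColor(cv2.imread(p),cv2.COLOR_BGR2HSV),(0,140,60),(6,255,255))[225:262,255:285]); 
for p in('pics/side0.png','pics/s18.png'): ys,xs=np.where(m(p)); print('reel red',xs.mean()+255,ys.mean()+225)
f=lambda P,box:(lambda r:r)(cv2.phaseCorrelate(*[cv2.Canny(cv2.imread(q),60,150)[box[1]:box[3],box[0]:box[2]].astype(np.float32) for q in P]))
for nm,bx in dict(wax=(328,203,369,231),tin=(283,169,335,208),sciss=(350,236,450,298)).items(): print(nm,f(('pics/side0.png','pics/s18.png'),bx))
E
```

```text
t: 28.75
ee_pos: [536.1, -351.0, 204.9]
orientation: [0.513, 3.098, -0.001]
ft_force: [0.1, 0.3, -1.0]
width: 26.5
reel 23.7
wax 20.9
tin 26.9
sciss 16.1
board/leather vs s13 8.76074074074074
reel red 268.0056179775281 245.91011235955057
reel red 268.2415730337079 246.07303370786516
wax ((0.39991814737964404, 0.39167927604274944), 0.7540030046745583)
tin ((-0.2938227101760411, -0.13478331014012568), 0.5677367607752483)
sciss ((0.05653391170499589, -0.10591266178462888), 0.6679439885169267)
```

Nothing that was to be left alone has moved: all shifts are under half a pixel, and the colour differences look like the changed shadows. Handing in.

```bash
python3 -c "
from h import *
print(ctrl.close_job())"
```

```text
the job is handed in; nothing more can be done
None
```

The job is finished and handed in at about 29 s on the robot's clock, with the robot clear of everything. The bar lies in the groove, the board is on the cover over it, the leather weight is on the board, and the brass knob weight stands on the bare cover.

**Last checks** (book axes, about 1 mm accuracy):
- **Bar:** it looked seated and level in the groove before the board covered it.
- **Board:** its middle is about 33 mm from the book's centre line, so it is flush with the spine. It leaves about 5 mm of cover at the near end, as it should, and lies at its slope.
- **Leather weight:** it lies along the board and is within about 1.5 mm of the middle. I lowered it into contact before letting go.
- **Brass weight:** its middle is at x = +31.8 mm (32 asked) and about 1 mm off midway along the book. I set it down the same way.
- **Beeswax, tin, reel and scissors:** they moved less than half a pixel in the side view. The raw colour difference there was larger, which I put down to changed shadows.

**Disagreements:**
- The wrist camera read about 1 mm sideways of the arm's own position, and lengths came out about 1.5% short. I set positions relative to the book in the same view to cancel most of this.
- I had used all 16 pictures before placing the brass weight, so its placement and the final state were checked by measurement only, not by eye.

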